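Rebuild a processor cooler on a mainboard

ROBOT

A 6-joint arm with a two-finger parallel gripper is mounted at the origin on a cart in front of the work surface, level with it; the furniture and walls round the work are solid. World frame = base frame: x ahead of the robot, y to its left, z up, the work surface at z = 0. Lengths are in m, angles in rad, forces in N, time in s.
With the tool pointing down it reaches from about 0.35 to 0.775 m from the base axis. Payload 5.5 kg.
Tool frame: the origin (TCP) lies midway between the tips of the shut fingers; the grasp point (between the pads) lies 19 mm behind it; z points along the fingers, y is the line along which they close (so a half turn about z gives the same grasp; the last joint's range is limited). The gripper opens to 85 mm and grips with 20 to 120 N. Pads are 22 mm wide; open, the fingers measure 114 mm over their backs; the gripper's body (76 mm by 85 mm) begins 54 mm behind the grasp point. The pads swing forward as they close: fully open they stand 13 mm farther back than shut.
Start: joints at [-1.314, 0.313, 0.046, 1.304, 0, 1.431], TCP at [0.222, -0.53, 0.209] pointing down, gripper open.
Joint ranges: [-2.76, 2.76], [-0.86, 1.69], [-1.03, 1.26], [-2.2, 2.34], [-1.47, 1.5], [-3.14, 3.14]. Speed limits (rad/s): [2.57, 2.57, 3.14, 3.14, 3.14, 3.14].

INTERFACE

Orientations are given as a unit quaternion [w, x, y, z].
In Python, from workcell import env gives the robot as it stands. The module is installed in compiled form; this text tells all that it offers.
- The arm moves only by the tool carry_out, never from a script. Its argument "series" is a list of rows, each an object with "delta_rot": the turn, a rotation vector about the world's x, y, z normalised to -1 to 1, where 1 is 0.1 rad, a list of three; "travel": the shift along the world's x, y, z normalised to -1 to 1, where 1 is 0.025 m, a list of three; "fingers": the closure, from -1 (fully open) to 1 (shut). In form: [{"delta_rot": [ax, ay, az], "travel": [tx, ty, tz], "fingers": fingers}, ...]. A call has 1 to 5 rows; each row shifts and turns the commanded pose from where the row before left it; what a row does not reach is not made up. A row lasts 1/8 s, in which the tool goes at most 62.5 mm and 10.7 degrees, less where a joint would pass 70% of its speed; a pose out of reach is approached as far as the arm can. A call with a number of a shift or a turn outside -1 to 1 is refused whole. A call with a gripper value outside its range is refused whole. The fingers move at their own pace and stop on an object; "squeeze" is the grip in N (left out, the last holds). Time passes only in rows, so rows that do not move let the fingers close. It gives the time, the measured TCP pose, the force, the opening and the grip force at its end, in the units of the state.
- env.get_state(): the state, without advancing time (a new reading comes with each control period).
- env.read_camera(name): name is "side" or "top" or "wrist"; returns a dict with "color" (384x512x3 uint8, red, green, blue), "fx", "fy", "cx", "cy" (pixels), "world_from_camera" (4x4, takes a point from camera to world coordinates); the wrist camera has in their place "hand_eye" (4x4, takes a point from camera to tool coordinates, whose origin is the TCP and whose axes are the flange's). Camera axes: x right, y up, looking along -z (the intrinsics and any distortion apply to the point x, -y, -z); pixel columns grow to the right and rows downward; lengths in m; the calibration is good to about 2 mm. A picture is of the moment at which its call begins: read the wrist's pose just before it. There is no depth.
- env.hand_in(): hands the job in; it is judged then, once.
The state is a dict: "clock": time; "joint_pos": joint angles; "qvel": joint speeds; "tau": joint torques, N m; "tcp_pos": TCP position; "orientation": TCP orientation; "wrist_force": force on the tool from outside, world axes, zero at the start; "ft_torque": the same for the moment, N m; "finger_gap": finger opening in m; "grip_force": force on a finger pad.
Only numpy, scipy, OpenCV 4.12 (cv2) and the standard library are available. Lean on these libraries where they do the work, as an engineer would, in place of code of your own. Each camera call takes 0.05 s, during which the arm holds its last target. There are 200 camera calls.

TASK

Rebuild the processor and its cooler on the mainboard, from the bottom up: first lay the processor flat into its socket, then set the large silver heat sink on it between the four studs, then drop the 50 mm fan into the corner clips on top of the heat sink, and last plug the finger guard into the mouth of the fan, square with it. Each part must sit fully home and level. Leave the small dark heat sink, the 80 mm fan, the syringe and the screwdriver where they lie.

Things in the scene. Friction and masses are not known exactly. Their poses are not given: they have to be found in the camera images.
- mainboard: Green mainboard, fixed on a grey tray. Origin: desk height, under the middle of the cream socket; z up. mm: board face z 14; socket floor z 20, its corner guides 5 higher, long sides open for fingers at x -16..16. Four 8 mm steel studs at x +-36, y +-26, tops z 43. All else: up to z 18 within 45 of the middle, z 27 farther out, z 44 at the rear sockets (x 58-76)
- processor: Flat rectangular processor, 46 (x) x 38 (y) x 6 mm, 40 g: dark green plate with a smaller steel lid, lying lid up. Origin: middle of its underside. Grip across y, fingertips near the desk. Seated: underside on the socket floor, 20 mm above the mainboard's origin, x along the mainboard's x (either way round); play 2 mm each way, 4 mm at the top of the guides
- heat_sink: Large silver heat sink, 200 g. Origin: middle of its underside. mm: copper foot 40 x 36, z 0-3; plate 60 x 60, z 3-7, with 40 wide (y) tongues to x +-43; fins 60 x 60, z 7-33; dark corner clips to z 40. Grip the fins across y (60). Seated: foot on the processor, origin 26 above the mainboard's, x along its x (either way), tongues between the studs; play 2 each way
- cooling_fan: Smaller fan: black, square, 50 x 50 x 20 mm, no cable, 60 g, lying as it is fitted, mouth up (46 mm wide, 8 deep). Origin: middle of its underside. Grip across x or y, low down. Seated: on the fin tops, 33 mm above the heat sink's origin, square to it (any of four ways); play in the clips 2 mm each way, 4 at their top; each side is open for fingers over 34 mm between the clips
- finger_guard: Fan guard: grey square frame 50 x 50 mm with a wire grille, z 5 to 13 mm; below it a tapered round collar, z 0 to 5 mm (39 wide, 33 at its foot), on which it stands. 30 g. Origin: middle of the collar's underside. Grip the frame low across x or y. Seated: collar in the fan's mouth (play 3 mm), frame on the fan's rim and square to it (any of four ways), origin 15 mm above the fan's
- small_heatsink: Look-alike that stays: small dark square heat sink, 40 x 40 x 22 mm, lying among the parts; origin at the middle of its underside
- big_fan: Look-alike that stays: black 80 mm case fan, 25 mm thick, lying flat at the right with its cable; the middle of the fan is 36 mm to +y of its origin
- paste_syringe: Bystander that stays: white syringe, 110 mm long (y), 19 mm high, lying at the right beside the parts; origin under its middle
- screwdriver: Bystander that stays: stubby screwdriver with a yellow and black handle, 163 mm long (y), 34 mm thick, lying at the right near the robot; origin under its middle

How it is judged:
On the way, in this order (a step that is already met when the one before it is completed fails the run):
1. the processor lies home in its socket (z of processor in the frame of mainboard between 0.017 and 0.023 m and horizontal distance between processor and mainboard below 0.005 m and angle between processor's own z axis and vertical below 0.1 rad and angle between the x axis of processor and the x axis of mainboard, either way round below 0.2 rad), for 0.2 s.
2. the heat sink stands on the processor between the four studs (all of step 1 and z of heat_sink in the frame of mainboard between 0.023 and 0.029 m and horizontal distance between heat_sink and mainboard below 0.005 m and angle between heat_sink's own z axis and vertical below 0.1 rad and angle between the x axis of heat_sink and the x axis of mainboard, either way round below 0.2 rad), for 0.2 s.
3. the 50 mm fan sits in the clips of the heat sink (all of step 2 and z of cooling_fan in the frame of heat_sink between 0.03 and 0.036 m and horizontal distance between cooling_fan and heat_sink below 0.005 m and angle between cooling_fan's own z axis and vertical below 0.1 rad and (angle between the x axis of cooling_fan and the x axis of heat_sink, either way round below 0.2 rad or angle between the x axis of cooling_fan and the y axis of heat_sink, either way round below 0.2 rad)), for 0.2 s.
4. the finger guard is plugged into the fan (all of step 3 and z of finger_guard in the frame of cooling_fan between 0.012 and 0.018 m and horizontal distance between finger_guard and cooling_fan below 0.005 m and angle between finger_guard's own z axis and vertical below 0.1 rad and (angle between the x axis of finger_guard and the x axis of cooling_fan, either way round below 0.2 rad or angle between the x axis of finger_guard and the y axis of cooling_fan, either way round below 0.2 rad)), for 0.2 s.
At the end, for the whole second after the job is handed in: Processor in its socket, heat sink on it between the studs, 50 mm fan in the heat sink's clips, guard in the fan's mouth: each within 5 mm of the middle, 3 mm of its seated height and 0.2 rad of parallel to the part below, level within 0.1 rad, released and at rest (all of step 4 and linear speed of each of processor, heat_sink, cooling_fan, finger_guard below 0.02 m/s); the robot touches nothing.
It fails at once if the small dark heat sink is moved more than 30 mm from where it lay (distance of small_heatsink from where it was at the start of the episode above 0.03 m).
It fails at once if the 80 mm fan is moved more than 30 mm from where it lay (distance of big_fan from where it was at the start of the episode above 0.03 m).
It fails at once if the syringe is moved more than 30 mm from where it lay (distance of paste_syringe from where it was at the start of the episode above 0.03 m).
It fails at once if the screwdriver is moved more than 30 mm from where it lay (distance of screwdriver from where it was at the start of the episode above 0.03 m).
It also fails if it takes over 120 s, if anything falls off the work surface, if the arm or the gripper's body presses on something with over 40 N, if the wrist force passes 120 N, or if a joint passes its speed limit or range.

## Working session

There is one attempt and no reset: what is moved stays moved. The work goes in short steps, Python scripts to look and compute and a tool call to move; the robot and the scene stay as the last step left them, time stands still between calls to the robot, and variables do not carry over. Pictures are saved under pics/ and viewed, at most 14 in all, crops included, and the job is handed in when it is done.

Besides the shell and the picture viewer there is one more tool, called by a JSON object that holds its "method" and its "body". carry_out: Moves the arm, as the interface text tells. Its arguments: {"type":"object","properties":{"series":{"type":"array","items":{"type":"object","properties":{"delta_rot":{"type":"array","items":{"type":"number"}},"travel":{"type":"array","items":{"type":"number"}},"fingers":{"type":"number"}}}},"squeeze":{"type":"number"}},"required":["series"]}

```bash
mkdir -p pics; python3 - <<'E'
from workcell import env
import cv2,numpy as np
s=env.get_state();print({k:np.round(v,3).tolist() for k,v in s.items()})
for n in("top","side"):
    c=env.read_camera(n);cv2.imwrite(f"pics/{n}0.png",cv2.resize(c["color"][:,:,::-1],(800,600),interpolation=cv2.INTER_CUBIC))
    print(n,c["fx"],c["fy"],c["cx"],c["cy"],np.round(c["world_from_camera"],4).tolist(),[k for k in c])
c=env.read_camera("wrist");print(c["fx"],c["cx"],c["cy"],np.round(c["hand_eye"],4).tolist(),c.keys())
E
```

```text
{'clock': 0.0, 'joint_pos': [-1.314, 0.314, 0.045, 1.304, 0.0, 1.431], 'qvel': [0.001, -0.0, -0.0, 0.001, 0.001, 0.001], 'tau': [-0.001, -48.062, 29.854, 0.019, -0.0, -0.0], 'tcp_pos': [0.222, -0.53, 0.208], 'orientation': [-0.001, 0.98, 0.197, -0.0], 'wrist_force': [0.738, -0.698, -0.033], 'ft_torque': [0.015, 0.013, -0.019], 'grip_force': 0.0, 'finger_gap': 0.085}
top 418.42790934588174 418.42790934588174 255.0811432899663 192.4400519183607 [[-0.1085, 0.9734, -0.2019, 0.2091], [-0.9941, -0.1065, 0.021, -0.132], [-0.0011, 0.203, 0.9792, 1.3965], [0.0, 0.0, 0.0, 1.0]] ['color', 'fx', 'fy', 'cx', 'cy', 'world_from_camera']
side 452.22493511469554 452.22493511469554 249.9313181439805 190.77192081596093 [[0.9807, 0.0407, -0.1911, 0.2124], [-0.1937, 0.3294, -0.9241, -1.3992], [0.0253, 0.9433, 0.331, 0.5109], [0.0, 0.0, 0.0, 1.0]] ['color', 'fx', 'fy', 'cx', 'cy', 'world_from_camera']
290.82608639422676 256.93839940096876 190.14874288544922 [[-0.0001, 0.9655, 0.2605, 0.066], [1.0, -0.0001, 0.0006, -0.0004], [0.0006, 0.2605, -0.9655, -0.1647], [0.0, 0.0, 0.0, 1.0]] dict_keys(['color', 'fx', 'fy', 'cx', 'cy', 'hand_eye'])
```

View pics/top0.png

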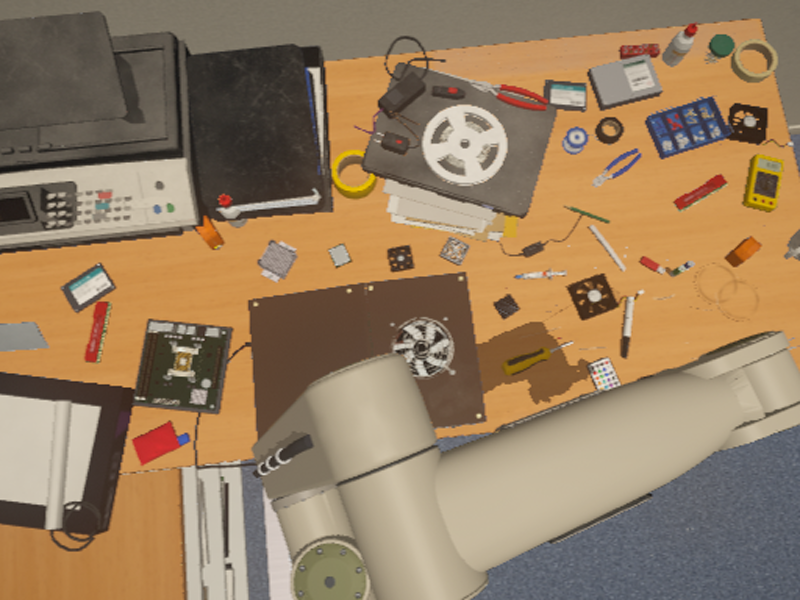

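View pics/side0.png

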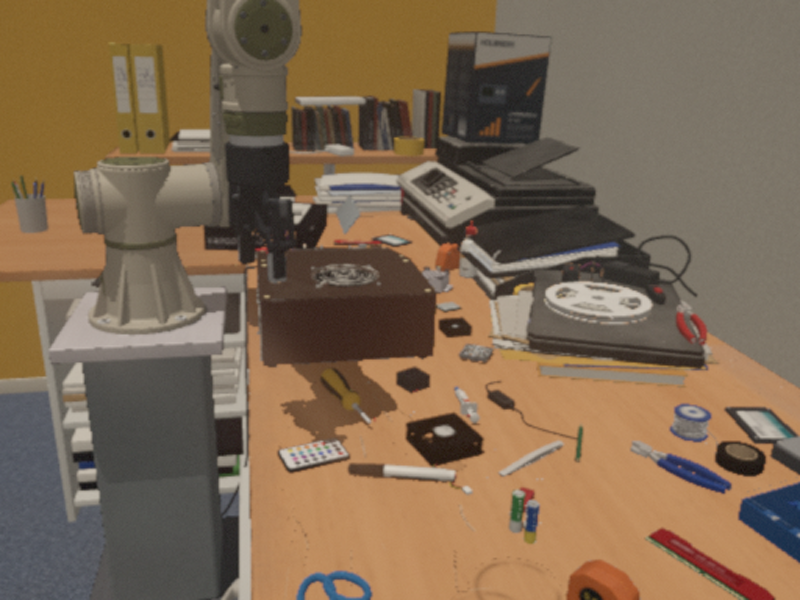

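The top view shows the mainboard at (183,362), silver heat sink at (278,260), processor at (340,255), 50 mm fan at (400,258) and guard at (455,250). A tall brown case stands between them and the arm. The side view shows the case's near top edge from (258,284) to (438,290).

```bash
cat > h.py <<'E'
import numpy as np,cv2
from scipy.spatial.transform import Rotation as R
from workcell import env
def grab(n,fn=None,up=1.5625,crop=None):
    s=env.get_state(); c=env.read_camera(n)
    if n=="wrist":
        q=s["orientation"];T=np.eye(4);T[:3,:3]=R.from_quat([q[1],q[2],q[3],q[0]]).as_matrix();T[:3,3]=s["tcp_pos"]
        c["world_from_camera"]=T@c["hand_eye"]
    if fn:
        im=c["color"][:,:,::-1]
        if crop: im=im[crop[1]:crop[3],crop[0]:crop[2]]
        cv2.imwrite(fn,cv2.resize(im,None,fx=up,fy=up,interpolation=cv2.INTER_CUBIC))
        np.savez(fn.replace("png","npz"),T=c["world_from_camera"],K=np.array([c["fx"],c["fy"],c["cx"],c["cy"]]),up=up,o=np.array(crop[:2] if crop else (0,0)),color=c["color"])
    return c
def ray(fn,u,v):
    d=np.load(fn);fx,fy,cx,cy=d["K"];up=d["up"]
    x=(u+.5)/up-.5+d["o"][0];y=(v+.5)/up-.5+d["o"][1]
    r=d["T"][:3,:3]@np.array([(x-cx)/fx,-(y-cy)/fy,-1]);return d["T"][:3,3],r/np.linalg.norm(r)
def at_z(fn,u,v,z):
    o,r=ray(fn,u,v);return o+r*(z-o[2])/r[2]
def tri(*obs):
    A=np.zeros((3,3));b=np.zeros(3)
    for fn,u,v in obs:
        o,r=ray(fn,u,v);P=np.eye(3)-np.outer(r,r);A+=P;b+=P@o
    p=np.linalg.solve(A,b);e=[np.linalg.norm(np.cross(p-ray(*o)[0],ray(*o)[1])) for o in obs];return p,e
E
python3 - <<'E'
from h import *
for n in("top","side"):grab(n,f"pics/{n}1.png")
t="pics/top1.npz";s="pics/side1.npz"
print("box",tri((t,484,421),(s,258,284)),tri((t,466,273),(s,438,290)))
for n,u,v,z in[("board",184,362,.02),("hs",278,260,.03),("cpu",340,255,.006),("fan",400,258,.02),("guard",455,250,.013),("dark",507,305,.02),("boxFL",248,299,.13),("boxBL",258,437,.13),("binder",330,210,.05),("drive",362,180,.08)]:print(n,np.round(at_z(t,u,v,z),3))
E
```

```text
box (array([ 0.22063609, -0.29269768,  0.1487136 ]), [np.float64(0.0004715216207018036), np.float64(0.00047152162070184737)]) (array([ 0.517078  , -0.29974371,  0.12784867]), [np.float64(0.00422672098346912), np.float64(0.004226720983469178)])
board [0.411 0.303 0.02 ]
hs [0.609 0.089 0.03 ]
cpu [ 0.613 -0.044  0.006]
fan [ 0.588 -0.174  0.02 ]
guard [ 0.595 -0.297  0.013]
dark [ 0.459 -0.391  0.02 ]
boxFL [0.507 0.137 0.13 ]
boxBL [0.237 0.135 0.13 ]
binder [ 0.703 -0.034  0.05 ]
drive [ 0.752 -0.111  0.08 ]
```

{"method": "carry_out", "body": {"series": [{"delta_rot": [0, 0, -1], "travel": [0, 0, 1], "fingers": -1}, {"delta_rot": [0, 0, -1], "travel": [0.5, 0.5, 1], "fingers": -1}, {"delta_rot": [0, 0, -1], "travel": [0.9, 0.9, 0.5], "fingers": -1}, {"delta_rot": [0, 0, -0.96], "travel": [1, 1, 0], "fingers": -1}, {"delta_rot": [0, 0, 0], "travel": [1, 1, 0], "fingers": -1}]}}

```text
clock: 0.88
tcp_pos: [0.3078, -0.4447, 0.2713]
orientation: [0.0, 1.0, -0.0, 0.0]
wrist_force: [0.2, -0.3, 0.2]
finger_gap: 0.0849
grip_force: 0.0
```

{"method": "carry_out", "body": {"series": [{"delta_rot": [0, 0, 0], "travel": [1, 1, 0], "fingers": -1}, {"delta_rot": [0, 0, 0], "travel": [1, 1, 0], "fingers": -1}, {"delta_rot": [0, 0, 0], "travel": [1, 1, 0], "fingers": -1}, {"delta_rot": [0, 0, 0], "travel": [1, 1, 0], "fingers": -1}, {"delta_rot": [0, 0, 0], "travel": [1, 1, 0], "fingers": -1}]}}

```text
clock: 1.5
tcp_pos: [0.4329, -0.3194, 0.2711]
orientation: [0.0, 1.0, 0.0, -0.0]
wrist_force: [0.4, -0.4, 0.3]
finger_gap: 0.0849
grip_force: 0.0
```

{"method": "carry_out", "body": {"series": [{"delta_rot": [0, 0, 0], "travel": [1, 1, 0], "fingers": -1}, {"delta_rot": [0, 0, 0], "travel": [1, 1, 0], "fingers": -1}, {"delta_rot": [0, 0, 0], "travel": [1, 1, 0], "fingers": -1}, {"delta_rot": [0, 0, 0], "travel": [1, 1, 0], "fingers": -1}, {"delta_rot": [0, 0, 0], "travel": [1, 1, 0], "fingers": -1}]}}

```text
clock: 2.12
tcp_pos: [0.5579, -0.1944, 0.271]
orientation: [0.0, 1.0, 0.0, -0.0]
wrist_force: [0.9, 0.3, 0.2]
finger_gap: 0.0853
grip_force: 0.0
```

{"method": "carry_out", "body": {"series": [{"delta_rot": [0, 0, 0], "travel": [1, 1, -0.4], "fingers": -1}, {"delta_rot": [0, 0, 0], "travel": [1, 1, -0.4], "fingers": -1}, {"delta_rot": [0, 0, 0], "travel": [0, 1, 0], "fingers": -1}, {"delta_rot": [0, 0, 0], "travel": [0, 0, 0], "fingers": -1}]}}

```text
clock: 2.62
tcp_pos: [0.6072, -0.1186, 0.2507]
orientation: [-0.0, 1.0, 0.002, -0.001]
wrist_force: [-1.1, 0.6, 0.0]
finger_gap: 0.0855
grip_force: 0.0
```

```bash
python3 -c "
from h import *
grab('wrist','pics/w1.png')
grab('top','pics/t2.png',2.6,(60,130,360,300));print(env.get_state()['tcp_pos'])"
```

```text
[ 0.60720959 -0.12051459  0.25114809]
```

View pics/w1.png

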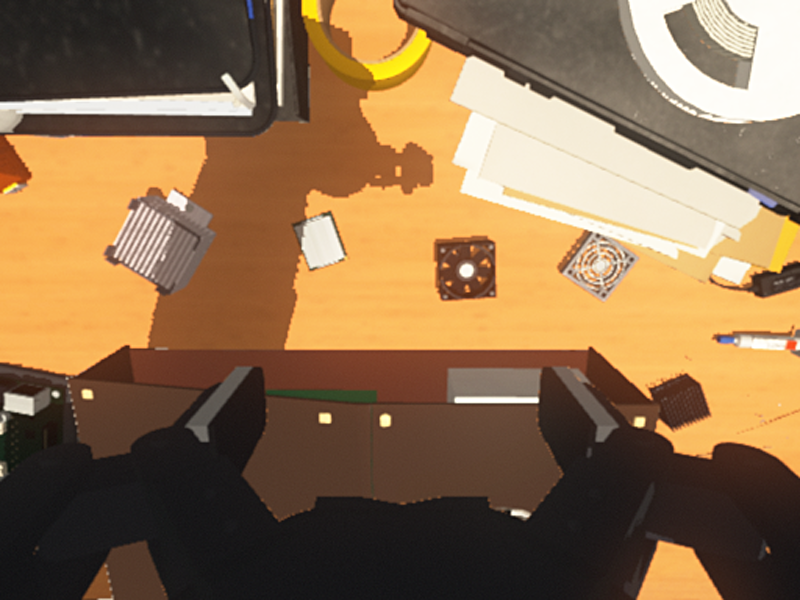

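The wrist view has the processor at corners (293,222), (329,211), (346,259) and (310,270). The heat sink is at (160,242), the fan at (466,269) and the guard at (600,265), and nothing obstructs any of them.

```bash
python3 -c "
from h import *
w='pics/w1.npz'
P=lambda l,z:[np.round(at_z(w,u,v,z)[:2],4) for u,v in l]
print('cpu',P([(293,222),(329,211),(346,259),(310,270)],.006))
print('fan',P([(436,238),(493,238),(495,298),(440,300)],.02))
print('guard',P([(583,232),(637,258),(602,300),(562,267)],.013))
print('hs',P([(160,242)],.033))
"
```

```text
cpu [array([ 0.6316, -0.0205]), array([ 0.6414, -0.0531]), array([ 0.5983, -0.0669]), array([ 0.588 , -0.0336])]
fan [array([ 0.6197, -0.1476]), array([ 0.6199, -0.1972]), array([ 0.5658, -0.202 ]), array([ 0.5637, -0.1525])]
guard [array([ 0.6245, -0.2777]), array([ 0.6015, -0.3285]), array([ 0.5623, -0.3018]), array([ 0.593 , -0.2622])]
hs [array([0.6172, 0.0864])]
```

View pics/t2.png

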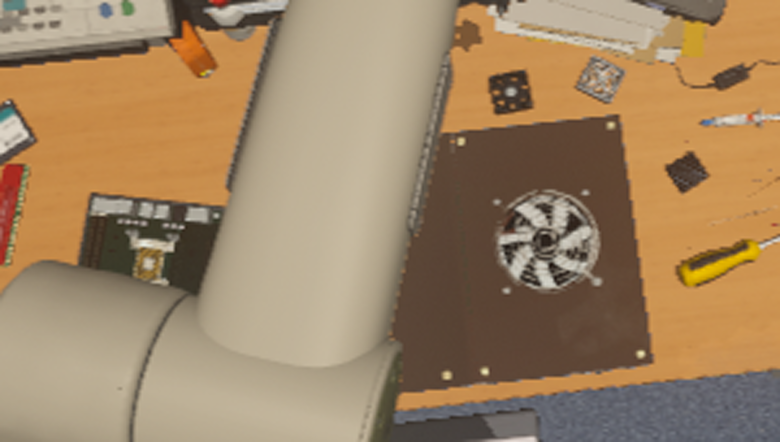

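The crop of the top view shows the arm hiding the processor. The fan is at (511,92), the guard at (600,79) and the board at (150,250). I'll hover over the processor for a second wrist view.

{"method": "carry_out", "body": {"series": [{"delta_rot": [0, 0, 1], "travel": [0, 0.8, -1], "fingers": -1}, {"delta_rot": [0, 0, 1], "travel": [0, 1, -1], "fingers": -1}, {"delta_rot": [0, 0, 1], "travel": [0, 1, -1], "fingers": -1}, {"delta_rot": [0, 0, 0], "travel": [0, 0, -1], "fingers": -1}, {"delta_rot": [0, 0, 0], "travel": [0, 0, -0.6], "fingers": -1}]}}

```text
clock: 3.35
tcp_pos: [0.6066, -0.0511, 0.135]
orientation: [-0.0, 0.989, 0.149, -0.001]
wrist_force: [0.4, 0.4, -0.9]
finger_gap: 0.0855
grip_force: 0.0
```

{"method": "carry_out", "body": {"series": [{"delta_rot": [0, 0, 0], "travel": [0, 0, 0], "fingers": -1}, {"delta_rot": [0, 0, 0], "travel": [0, 0, 0], "fingers": -1}]}}

```text
clock: 3.6
tcp_pos: [0.6079, -0.0512, 0.1371]
orientation: [0.0, 0.989, 0.149, 0.001]
wrist_force: [0.1, -0.7, 0.1]
finger_gap: 0.0851
grip_force: 0.0
```

```bash
python3 -c "
from h import *
grab('wrist','pics/w2.png',1.5625)
print(env.get_state()['tcp_pos'],env.get_state()['orientation'])"
```

```text
[ 0.60806466 -0.05114835  0.13737175] [4.45110715e-04 9.88778632e-01 1.49384294e-01 9.75268102e-04]
```

View pics/w2.png

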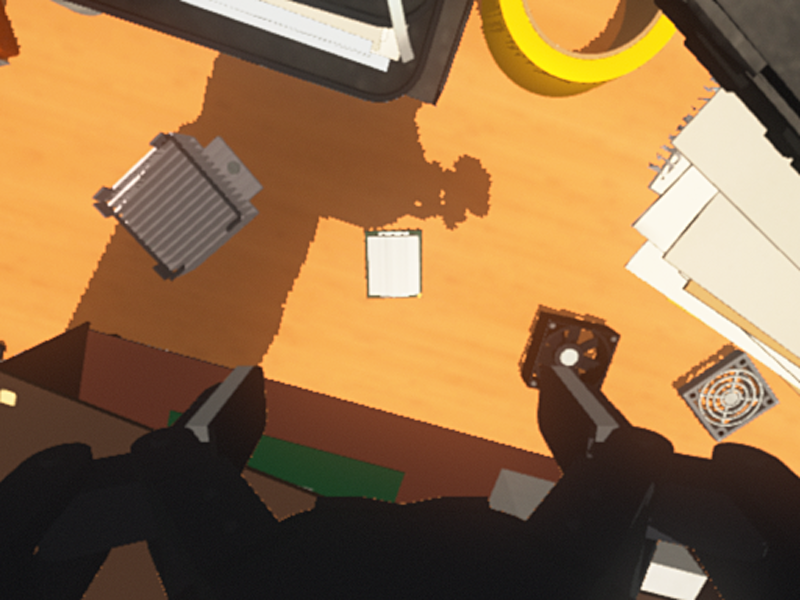

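The processor's corners are (365,230), (421,230), (422,299) and (367,298), square with the tool.

```bash
python3 -c "
from h import *
a='pics/w1.npz';b='pics/w2.npz'
p=[tri((a,*x),(b,*y))[0] for x,y in zip([(293,222),(329,211),(346,259),(310,270)],[(365,230),(421,230),(422,299),(367,298)])]
print(np.round(p,4),np.mean(p,0)); q=np.array([at_z(b,*y,.004) for y in [(365,230),(421,230),(422,299),(367,298)]]);print(q,q.mean(0),env.get_state()['tcp_pos'])
d=q[0]+q[1]-q[2]-q[3];print('yaw',np.arctan2(d[1],d[0]))
"
```

```text
[[ 0.6302 -0.0183 -0.0027]
 [ 0.6416 -0.0532  0.007 ]
 [ 0.5991 -0.0675  0.0113]
 [ 0.5868 -0.0326  0.0024]] [ 0.61440477 -0.04294415  0.00448244]
[[ 0.6305512  -0.01854273  0.004     ]
 [ 0.64134121 -0.05347327  0.004     ]
 [ 0.59708653 -0.06839295  0.004     ]
 [ 0.58673476 -0.03249137  0.004     ]] [ 0.61392842 -0.04322508  0.004     ] [ 0.60806466 -0.05114835  0.13737175]
yaw 0.31674797122114
```

{"method": "carry_out", "body": {"series": [{"delta_rot": [0, 0, 0.15], "travel": [0.23, 0.32, -1], "fingers": -0.6}, {"delta_rot": [0, 0, 0], "travel": [0, 0, -1], "fingers": -0.4}, {"delta_rot": [0, 0, 0], "travel": [0, 0, -1], "fingers": -0.4}, {"delta_rot": [0, 0, 0], "travel": [0, 0, -1], "fingers": -0.4}, {"delta_rot": [0, 0, 0], "travel": [0, 0, -0.8], "fingers": -0.4}]}}

```text
clock: 4.28
tcp_pos: [0.6137, -0.0427, 0.0162]
orientation: [0.0, 0.988, 0.157, 0.001]
wrist_force: [-0.0, 0.4, 0.5]
finger_gap: 0.06
grip_force: 0.0
```

{"method": "carry_out", "body": {"series": [{"delta_rot": [0, 0, 0], "travel": [0, 0, 0], "fingers": -0.4}, {"delta_rot": [0, 0, 0], "travel": [0, 0, 0], "fingers": -0.4}]}}

```text
clock: 4.53
tcp_pos: [0.614, -0.0427, 0.0175]
orientation: [0.0, 0.988, 0.157, 0.001]
wrist_force: [1.2, 0.1, 0.3]
finger_gap: 0.06
grip_force: 0.0
```

```bash
python3 -c "
from h import *
grab('wrist','pics/w3.png',2,(80,60,480,300))
print(env.get_state()['tcp_pos'],env.get_state()['orientation'])"
```

```text
[ 0.61421487 -0.04271278  0.01768674] [4.95971342e-04 9.87565715e-01 1.57201578e-01 1.17306976e-03]
```

View pics/w3.png

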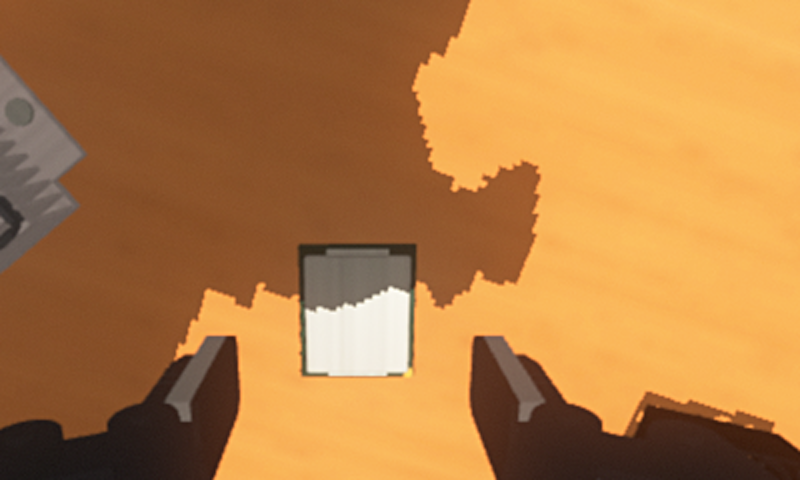

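```bash
python3 -c "
from h import *
b='pics/w3.npz'
q=np.array([at_z(b,*y,.005) for y in [(299,245),(416,245),(413,376),(302,376)]]);print(q,q.mean(0),env.get_state()['tcp_pos'])
d=q[0]+q[1]-q[2]-q[3];print('yaw',np.arctan2(d[1],d[0]))
"
```

```text
[[ 0.63062957 -0.01846064  0.005     ]
 [ 0.64199988 -0.0533051   0.005     ]
 [ 0.59941546 -0.06744932  0.005     ]
 [ 0.58794461 -0.03228286  0.005     ]] [ 0.61499738 -0.04287448  0.005     ] [ 0.61421487 -0.04271278  0.01768674]
yaw 0.31692260182445625
```

{"method": "carry_out", "body": {"series": [{"delta_rot": [0, 0, 0], "travel": [0, 0, -0.7], "fingers": -0.4}, {"delta_rot": [0, 0, 0], "travel": [0, 0, 0], "fingers": -0.4}, {"delta_rot": [0, 0, 0], "travel": [0, 0, 0], "fingers": 1}, {"delta_rot": [0, 0, 0], "travel": [0, 0, 0], "fingers": 1}, {"delta_rot": [0, 0, 0], "travel": [0, 0, 0], "fingers": 1}], "squeeze": 40}}

```text
clock: 5.2
tcp_pos: [0.6132, -0.0424, -0.0011]
orientation: [0.0, 0.988, 0.157, 0.0]
wrist_force: [0.3, -0.6, 0.1]
finger_gap: 0.0053
grip_force: 0.0
```

{"method": "carry_out", "body": {"series": [{"delta_rot": [0, 0, 0], "travel": [0, 0, 0], "fingers": 1}, {"delta_rot": [0, 0, 0], "travel": [0, 0, 0], "fingers": 1}]}}

```text
clock: 5.45
tcp_pos: [0.613, -0.0424, -0.0013]
orientation: [0.0, 0.988, 0.157, 0.0]
wrist_force: [-0.4, 0.7, 0.0]
finger_gap: -0.0004
grip_force: 0.0
```

```bash
python3 -c "
from h import *
grab('wrist','pics/w4.png',2,(80,60,480,300))"
```

```text
(no output)
```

View pics/w4.png

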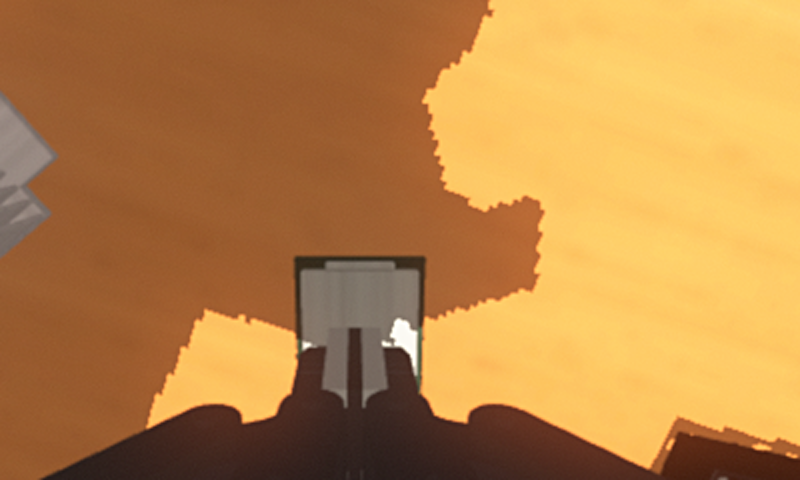

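The fingers shut above the lid. The processor hasn't moved, with its far edge at (294,258)–(425,258). I'll triangulate its height.

```bash
python3 -c "
from h import *
a,b,c,d=['pics/w%d.npz'%i for i in (1,2,3,4)]
print(tri((a,293,222),(b,365,230),(c,299,245),(d,294,258)),tri((a,329,211),(b,421,230),(c,416,245),(d,425,258)))
print(tri((b,367,298),(c,302,376)),tri((b,422,299),(c,413,376)))
s=env.get_state();print(s['wrist_force'],s['tcp_pos'])
"
```

```text
(array([ 0.63018784, -0.01860719,  0.00167543]), [np.float64(0.001320403197833912), np.float64(0.00017137665210876946), np.float64(0.0004510817499708493), np.float64(0.000817418861149239)]) (array([ 0.64171044, -0.05321306,  0.0052717 ]), [np.float64(0.0004077835466094329), np.float64(0.00029309095901642267), np.float64(0.0003401061257573163), np.float64(0.00023819546225911938)])
(array([ 0.58582854, -0.03252028,  0.00076243]), [np.float64(1.5690161818049913e-05), np.float64(1.5690161818022283e-05)]) (array([ 0.59517196, -0.069661  , -0.00441444]), [np.float64(0.00026992410129942246), np.float64(0.00026992410129935817)])
[-0.06440386  0.34462244  0.46722689] [ 0.61299038 -0.04238432 -0.00131026]
```

{"method": "carry_out", "body": {"series": [{"delta_rot": [0, 0, 0], "travel": [0, 0, -0.06], "fingers": 1}, {"delta_rot": [0, 0, 0], "travel": [0, 0, 0], "fingers": 1}]}}

```text
clock: 5.75
tcp_pos: [0.6128, -0.0424, -0.0031]
orientation: [-0.0, 0.988, 0.157, -0.0]
wrist_force: [-0.2, -0.1, 0.5]
finger_gap: 0.0
grip_force: 0.0
```

{"method": "carry_out", "body": {"series": [{"delta_rot": [0, 0, 0], "travel": [0, 0, -0.06], "fingers": 1}, {"delta_rot": [0, 0, 0], "travel": [0, 0, 0], "fingers": 1}]}}

```text
clock: 6.0
tcp_pos: [0.6128, -0.0423, -0.0046]
orientation: [-0.0, 0.988, 0.157, -0.0]
wrist_force: [0.1, -0.0, -0.1]
finger_gap: -0.0001
grip_force: 0.0
```

{"method": "carry_out", "body": {"series": [{"delta_rot": [0, 0, 0], "travel": [0, 0, -0.06], "fingers": 1}, {"delta_rot": [0, 0, 0], "travel": [0, 0, 0], "fingers": 1}]}}

```text
clock: 6.25
tcp_pos: [0.6129, -0.0424, -0.006]
orientation: [-0.0, 0.988, 0.157, -0.0]
wrist_force: [-0.4, -0.3, -0.3]
finger_gap: 0.0001
grip_force: 0.0
```

{"method": "carry_out", "body": {"series": [{"delta_rot": [0, 0, 0], "travel": [0, 0, -0.06], "fingers": 1}, {"delta_rot": [0, 0, 0], "travel": [0, 0, 0], "fingers": 1}]}}

```text
clock: 6.5
tcp_pos: [0.6128, -0.0424, -0.0075]
orientation: [-0.0, 0.988, 0.157, -0.0]
wrist_force: [-0.8, -0.2, 0.1]
finger_gap: -0.0003
grip_force: 0.0
```

{"method": "carry_out", "body": {"series": [{"delta_rot": [0, 0, 0], "travel": [0, 0, -0.06], "fingers": 1}, {"delta_rot": [0, 0, 0], "travel": [0, 0, 0], "fingers": 1}]}}

```text
clock: 6.75
tcp_pos: [0.6128, -0.0424, -0.009]
orientation: [0.0, 0.988, 0.157, -0.0]
wrist_force: [-0.8, -0.0, -0.3]
finger_gap: -0.0002
grip_force: 0.0
```

{"method": "carry_out", "body": {"series": [{"delta_rot": [0, 0, 0], "travel": [0, 0, -0.06], "fingers": 1}, {"delta_rot": [0, 0, 0], "travel": [0, 0, 0], "fingers": 1}]}}

```text
clock: 7.0
tcp_pos: [0.6128, -0.0423, -0.0105]
orientation: [-0.0, 0.988, 0.157, -0.0]
wrist_force: [0.4, 0.4, 0.8]
finger_gap: -0.0003
grip_force: 0.0
```

```bash
python3 -c "
from h import *
grab('wrist','pics/w5.png',2,(80,60,480,300))"
```

```text
(no output)
```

View pics/w5.png

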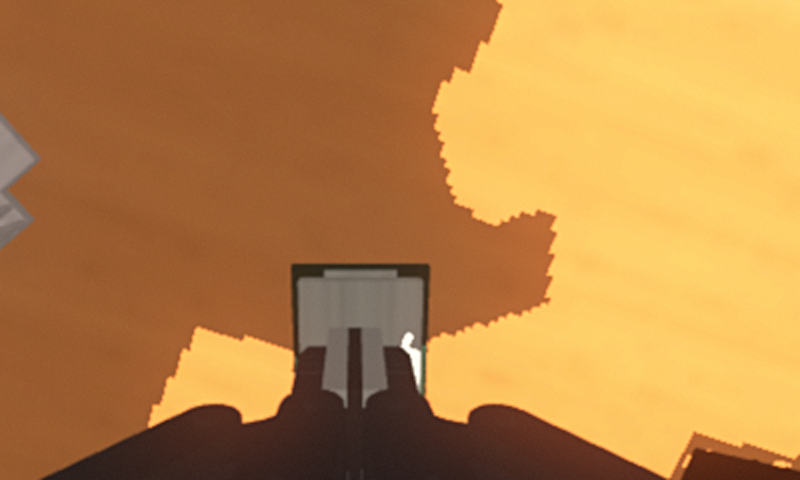

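The shut fingers still float above the lid, whose far edge is at (292,265)–(429,265). The real tips are therefore well behind the reported TCP. I'll keep probing down to contact.

{"method": "carry_out", "body": {"series": [{"delta_rot": [0, 0, 0], "travel": [0, 0, -0.06], "fingers": 1}, {"delta_rot": [0, 0, 0], "travel": [0, 0, 0], "fingers": 1}]}}

```text
clock: 7.3
tcp_pos: [0.6129, -0.0423, -0.0121]
orientation: [-0.0, 0.988, 0.157, -0.0]
wrist_force: [-0.2, 0.5, -0.9]
finger_gap: -0.0003
grip_force: 0.0
```

{"method": "carry_out", "body": {"series": [{"delta_rot": [0, 0, 0], "travel": [0, 0, -0.06], "fingers": 1}, {"delta_rot": [0, 0, 0], "travel": [0, 0, 0], "fingers": 1}]}}

```text
clock: 7.55
tcp_pos: [0.6128, -0.0423, -0.0135]
orientation: [0.0, 0.988, 0.157, -0.0]
wrist_force: [0.8, -0.2, 0.1]
finger_gap: -0.0
grip_force: 0.0
```

{"method": "carry_out", "body": {"series": [{"delta_rot": [0, 0, 0], "travel": [0, 0, -0.06], "fingers": 1}, {"delta_rot": [0, 0, 0], "travel": [0, 0, 0], "fingers": 1}]}}

```text
clock: 7.8
tcp_pos: [0.6128, -0.0423, -0.015]
orientation: [-0.0, 0.988, 0.157, -0.0]
wrist_force: [0.3, -0.3, -0.1]
finger_gap: 0.0001
grip_force: 0.0
```

{"method": "carry_out", "body": {"series": [{"delta_rot": [0, 0, 0], "travel": [0, 0, -0.06], "fingers": 1}, {"delta_rot": [0, 0, 0], "travel": [0, 0, 0], "fingers": 1}]}}

```text
clock: 8.05
tcp_pos: [0.6129, -0.0424, -0.0165]
orientation: [0.0, 0.988, 0.157, -0.0]
wrist_force: [-0.4, 0.8, 0.5]
finger_gap: 0.0003
grip_force: 0.0
```

{"method": "carry_out", "body": {"series": [{"delta_rot": [0, 0, 0], "travel": [0, 0, -0.06], "fingers": 1}, {"delta_rot": [0, 0, 0], "travel": [0, 0, 0], "fingers": 1}]}}

```text
clock: 8.3
tcp_pos: [0.613, -0.0424, -0.0166]
orientation: [0.0, 0.988, 0.157, 0.0]
wrist_force: [-3.4, 0.2, 8.2]
finger_gap: 0.0005
grip_force: 4.1
```

{"method": "carry_out", "body": {"series": [{"delta_rot": [0, 0, 0], "travel": [0, 0, -0.06], "fingers": 1}, {"delta_rot": [0, 0, 0], "travel": [0, 0, 0], "fingers": 1}]}}

```text
clock: 8.55
tcp_pos: [0.6131, -0.0424, -0.0167]
orientation: [0.0, 0.988, 0.157, 0.001]
wrist_force: [-6.4, 1.0, 16.7]
finger_gap: 0.0003
grip_force: 8.7
```

{"method": "carry_out", "body": {"series": [{"delta_rot": [0, 0, 0], "travel": [0.1, 0, 0.4], "fingers": 1}, {"delta_rot": [0, 0, 0], "travel": [0, 0, 0], "fingers": -0.4}, {"delta_rot": [0, 0, 0], "travel": [0, 0, 0], "fingers": -0.4}, {"delta_rot": [0, 0, 0], "travel": [0, 0, -0.5], "fingers": -0.4}, {"delta_rot": [0, 0, 0], "travel": [0, 0, 0], "fingers": -0.4}]}}

```text
clock: 9.18
tcp_pos: [0.6138, -0.0421, -0.024]
orientation: [-0.001, 0.988, 0.157, -0.002]
wrist_force: [-1.3, 0.5, -0.4]
finger_gap: 0.0596
grip_force: 0.0
```

{"method": "carry_out", "body": {"series": [{"delta_rot": [0, 0, 0], "travel": [0, 0, 0], "fingers": 0}, {"delta_rot": [0, 0, 0], "travel": [0, 0, 0], "fingers": 0}]}}

```text
clock: 9.43
tcp_pos: [0.6156, -0.0424, -0.0219]
orientation: [0.0, 0.988, 0.157, 0.0]
wrist_force: [0.4, 0.0, -0.2]
finger_gap: 0.0426
grip_force: 0.0
```

{"method": "carry_out", "body": {"series": [{"delta_rot": [0, 0, 0], "travel": [0, 0, -0.04], "fingers": 1}, {"delta_rot": [0, 0, 0], "travel": [0, 0, 0], "fingers": 1}, {"delta_rot": [0, 0, 0], "travel": [0, 0, 0], "fingers": 1}], "squeeze": 40}}

```text
clock: 9.8
tcp_pos: [0.6163, -0.0428, -0.0212]
orientation: [0.001, 0.988, 0.157, 0.001]
wrist_force: [-1.2, -0.3, 7.8]
finger_gap: 0.0322
grip_force: 50.5
```

{"method": "carry_out", "body": {"series": [{"delta_rot": [0, 0, 0], "travel": [0, 0, 0.3], "fingers": 1}, {"delta_rot": [0, 0, 0], "travel": [0, 0, 0.7], "fingers": 1}, {"delta_rot": [0, 0, 0], "travel": [0, 0, 1], "fingers": 1}, {"delta_rot": [0, 0, 0], "travel": [0, 0, 1], "fingers": 1}, {"delta_rot": [0, 0, 0], "travel": [0, 0, 1], "fingers": 1}]}}

```text
clock: 10.42
tcp_pos: [0.6158, -0.0424, 0.0791]
orientation: [0.0, 0.988, 0.157, 0.001]
wrist_force: [0.2, -1.2, 0.2]
finger_gap: 0.0323
grip_force: 49.4
```

{"method": "carry_out", "body": {"series": [{"delta_rot": [0, 0, 0], "travel": [0, 0, 1], "fingers": 1}, {"delta_rot": [0, 0, 0], "travel": [0, 1, 1], "fingers": 1}, {"delta_rot": [0, 0, 0], "travel": [0, 1, 1], "fingers": 1}, {"delta_rot": [0, 0, 0], "travel": [0, 1, 1], "fingers": 1}, {"delta_rot": [0, 0, 0], "travel": [0, 1, 0], "fingers": 1}]}}

```text
clock: 11.05
tcp_pos: [0.6171, 0.0584, 0.1811]
orientation: [0.001, 0.988, 0.157, 0.003]
wrist_force: [-0.2, -0.1, -0.8]
finger_gap: 0.0324
grip_force: 49.4
```

```bash
python3 -c "
from h import *
a='pics/top1.npz'
P=lambda u,v:at_z(a,u,v,.014)[:2]
print(P(147,318),P(232,326),P(135,408),P(218,412))
print(env.get_state()['finger_gap'],env.get_state()['grip_force'])
"
```

```text
[0.51578159 0.38041354] [0.47851293 0.19978177] [0.32698114 0.41122441] [0.29990454 0.23919515]
0.032373657136546885 49.4164181384258
```

{"method": "carry_out", "body": {"series": [{"delta_rot": [0, 0, -1], "travel": [-0.5, 1, 0], "fingers": 1}, {"delta_rot": [0, 0, -1], "travel": [-0.8, 1, 0], "fingers": 1}, {"delta_rot": [0, 0, -1], "travel": [-0.9, 1, 0], "fingers": 1}, {"delta_rot": [0, 0, -1], "travel": [-0.9, 1, 0], "fingers": 1}, {"delta_rot": [0, 0, -0.77], "travel": [-0.9, 1, 0], "fingers": 1}]}}

```text
clock: 11.68
tcp_pos: [0.5152, 0.092, 0.1784]
orientation: [-0.037, 0.999, -0.011, 0.0]
wrist_force: [0.2, -0.1, 0.0]
finger_gap: 0.0322
grip_force: 49.4
```

{"method": "carry_out", "body": {"series": [{"delta_rot": [0, 0, 0], "travel": [-1, 1, -0.2], "fingers": 1}, {"delta_rot": [0, 0, 0], "travel": [-1, 1, -0.2], "fingers": 1}, {"delta_rot": [0, 0, 0], "travel": [-1, 1, -0.2], "fingers": 1}, {"delta_rot": [0, 0, 0], "travel": [-1, 1, -0.2], "fingers": 1}, {"delta_rot": [0, 0, 0], "travel": [-0.2, 0.5, 0], "fingers": 1}]}}

```text
clock: 12.3
tcp_pos: [0.4108, 0.1436, 0.1581]
orientation: [-0.061, 0.998, 0.029, -0.003]
wrist_force: [-0.1, 0.2, -0.4]
finger_gap: 0.0323
grip_force: 49.4
```

{"method": "carry_out", "body": {"series": [{"delta_rot": [0, 0, 0], "travel": [0, 0, 0], "fingers": 1}, {"delta_rot": [0, 0, 0], "travel": [0, 0, 0], "fingers": 1}, {"delta_rot": [0, 0, 0], "travel": [0, 0, 0], "fingers": 1}]}}

```text
clock: 12.68
tcp_pos: [0.413, 0.143, 0.1576]
orientation: [-0.061, 0.998, 0.029, -0.003]
wrist_force: [-0.8, 0.6, -0.4]
finger_gap: 0.0324
grip_force: 49.4
```

```bash
python3 -c "
from h import *
grab('wrist','pics/b1.png')
print(env.get_state()['tcp_pos'],env.get_state()['orientation'])"
```

```text
[0.41274107 0.14298834 0.15745795] [-0.06117807  0.99771345  0.02859229 -0.00275657]
```

View pics/b1.png

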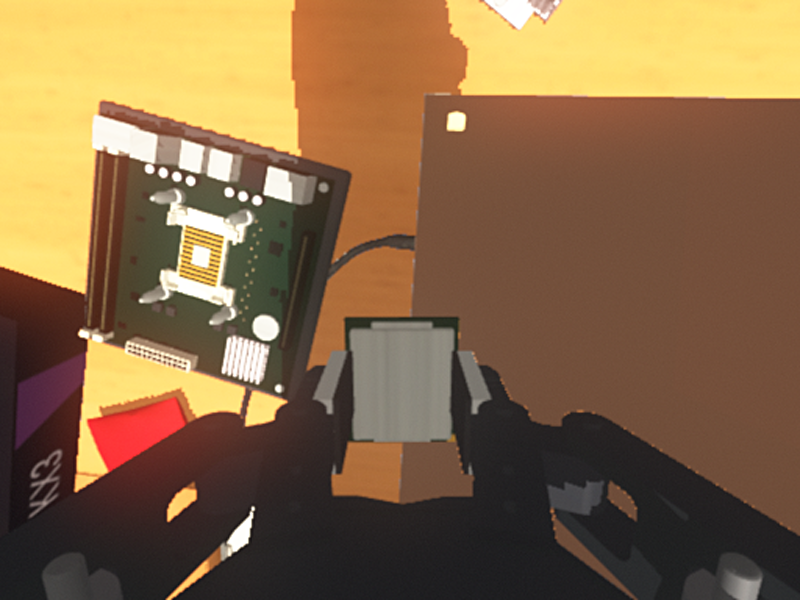

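The processor is held square between the pads. The board's socket shows at (200,255) with its studs around it. The tool has tilted and fallen short in y, so I'll check the joints.

```bash
python3 -c "
from h import *
s=env.get_state();print(s['joint_pos'],s['tau'],s['ft_torque'])
q=s['orientation'];print(R.from_quat([q[1],q[2],q[3],q[0]]).as_matrix().round(3))
b='pics/b1.npz'
for p in [(203,213),(240,222),(230,305),(165,290)]: print(at_z(b,*p,.025)[:2].round(4))
print([at_z(b,*p,.043)[:2].round(4) for p in [(170,199),(243,216),(150,297),(222,316)]])
"
```

```text
[ 0.05646169  0.05723649 -0.40388482  1.11179547  0.12253871  3.14062432] [ 3.24261608e-02 -3.21851850e+01  2.87587219e+01  1.74872519e-02
  4.28337185e-01  1.02026193e-04] [-0.15311382 -0.03698121 -0.09639611]
[[ 0.998  0.057 -0.009]
 [ 0.057 -0.991  0.122]
 [-0.002 -0.122 -0.992]]
[0.4445 0.2989]
[0.4402 0.2725]
[0.3802 0.2825]
[0.387  0.3317]
[array([0.4541, 0.3104]), array([0.4466, 0.2615]), array([0.3867, 0.3308]), array([0.3779, 0.2792])]
```

Joint 6 is at its limit, and yaw = q1 − q6 + π. I'll turn the tool half round the other way and level it.

{"method": "carry_out", "body": {"series": [{"delta_rot": [-0.3, -0.1, 1], "travel": [0, 0, 0.3], "fingers": 1}, {"delta_rot": [-0.3, 0, 1], "travel": [0, 0.2, 0], "fingers": 1}, {"delta_rot": [-0.3, 0, 1], "travel": [0, 0.3, 0], "fingers": 1}, {"delta_rot": [-0.3, 0, 1], "travel": [0, 0.3, 0], "fingers": 1}, {"delta_rot": [0, 0, 1], "travel": [0, 0.3, 0], "fingers": 1}]}}

```text
clock: 13.35
tcp_pos: [0.4125, 0.1712, 0.1648]
orientation: [0.0, 0.961, 0.277, -0.012]
wrist_force: [0.8, 0.2, -1.1]
finger_gap: 0.0325
grip_force: 49.4
```

{"method": "carry_out", "body": {"series": [{"delta_rot": [0, 0, 1], "travel": [0, 0.3, 0], "fingers": 1}, {"delta_rot": [0, 0, 1], "travel": [0, 0.3, 0], "fingers": 1}, {"delta_rot": [0, 0, 1], "travel": [0, 0.3, 0], "fingers": 1}, {"delta_rot": [0, 0, 1], "travel": [0, 0.3, 0], "fingers": 1}, {"delta_rot": [0, 0, 1], "travel": [0, 0.3, 0], "fingers": 1}]}}

```text
clock: 13.98
tcp_pos: [0.4124, 0.2084, 0.1648]
orientation: [0.003, 0.863, 0.506, -0.011]
wrist_force: [0.4, -0.4, -0.0]
finger_gap: 0.0324
grip_force: 49.4
```

{"method": "carry_out", "body": {"series": [{"delta_rot": [0, 0, 1], "travel": [0, 0.3, 0], "fingers": 1}, {"delta_rot": [0, 0, 1], "travel": [0, 0.3, 0], "fingers": 1}, {"delta_rot": [0, 0, 1], "travel": [0, 0.3, 0], "fingers": 1}, {"delta_rot": [0, 0, 1], "travel": [0, 0.3, 0], "fingers": 1}, {"delta_rot": [0, 0, 1], "travel": [0, 0.3, 0], "fingers": 1}]}}

```text
clock: 14.6
tcp_pos: [0.4124, 0.2459, 0.1647]
orientation: [0.006, 0.711, 0.703, -0.01]
wrist_force: [0.3, -0.1, -0.2]
finger_gap: 0.0322
grip_force: 49.4
```

{"method": "carry_out", "body": {"series": [{"delta_rot": [0, 0, 1], "travel": [0, 0.3, 0], "fingers": 1}, {"delta_rot": [0, 0, 1], "travel": [0, 0.3, 0], "fingers": 1}, {"delta_rot": [0, 0, 1], "travel": [0, 0.3, 0], "fingers": 1}, {"delta_rot": [0, 0, 1], "travel": [0, 0.3, 0], "fingers": 1}, {"delta_rot": [0, 0, 1], "travel": [0, 0.3, 0], "fingers": 1}]}}

```text
clock: 15.22
tcp_pos: [0.4124, 0.2834, 0.1647]
orientation: [0.008, 0.515, 0.857, -0.009]
wrist_force: [-0.6, 0.8, -0.3]
finger_gap: 0.0322
grip_force: 49.4
```

{"method": "carry_out", "body": {"series": [{"delta_rot": [0, 0, 1], "travel": [0, 0.2, 0], "fingers": 1}, {"delta_rot": [0, 0, 1], "travel": [0, 0.2, 0], "fingers": 1}, {"delta_rot": [0, 0, 1], "travel": [0, 0, 0], "fingers": 1}, {"delta_rot": [0, 0, 1], "travel": [0, 0, 0], "fingers": 1}, {"delta_rot": [0, 0, 1], "travel": [0, 0, 0], "fingers": 1}]}}

```text
clock: 15.85
tcp_pos: [0.4124, 0.2932, 0.1647]
orientation: [0.01, 0.287, 0.958, -0.006]
wrist_force: [-0.6, -0.0, -0.4]
finger_gap: 0.0323
grip_force: 49.4
```

{"method": "carry_out", "body": {"series": [{"delta_rot": [0, 0, 1], "travel": [0, 0, 0], "fingers": 1}, {"delta_rot": [0, 0, 1], "travel": [0, 0, 0], "fingers": 1}, {"delta_rot": [0, 0, 1], "travel": [0, 0, 0], "fingers": 1}, {"delta_rot": [0, 0, 0], "travel": [0, 0, 0], "fingers": 1}, {"delta_rot": [0, 0, 0], "travel": [0, 0, 0], "fingers": 1}]}}

```text
clock: 16.48
tcp_pos: [0.4123, 0.2932, 0.1648]
orientation: [0.011, 0.143, 0.99, -0.005]
wrist_force: [0.3, -0.5, -0.1]
finger_gap: 0.0323
grip_force: 49.4
```

```bash
python3 -c "
from h import *
s=env.get_state();print(s['joint_pos'],s['tcp_pos'])
q=s['orientation'];M=R.from_quat([q[1],q[2],q[3],q[0]]).as_matrix();print(M.round(3),np.arctan2(M[1,0],M[0,0]))
"
```

```text
[ 0.47227029  0.18995886 -0.22516769  1.14384511 -0.02007176  0.75824543] [0.41228997 0.29316417 0.16479458]
[[-0.959  0.282  0.02 ]
 [ 0.282  0.959 -0.012]
 [-0.022 -0.006 -1.   ]] 2.855570938174126
```

{"method": "carry_out", "body": {"series": [{"delta_rot": [0.12, 0.2, 0.5], "travel": [0, -1, 0], "fingers": 1}, {"delta_rot": [0, 0, 0.5], "travel": [0, -1, 0], "fingers": 1}, {"delta_rot": [0, 0, 0], "travel": [0, -1, 0], "fingers": 1}, {"delta_rot": [0, 0, 0], "travel": [0, 0, 0], "fingers": 1}, {"delta_rot": [0, 0, 0], "travel": [0, 0, 0], "fingers": 1}]}}

```text
clock: 17.1
tcp_pos: [0.4124, 0.2186, 0.1651]
orientation: [0.0, 0.092, 0.996, 0.0]
wrist_force: [-0.4, -0.4, 0.5]
finger_gap: 0.0322
grip_force: 49.4
```

```bash
python3 -c "
from h import *
grab('wrist','pics/b2.png')
print(env.get_state()['tcp_pos'],env.get_state()['orientation'])"
```

```text
[0.41232484 0.21879168 0.16504352] [2.38354214e-04 9.20252929e-02 9.95756596e-01 2.99681970e-04]
```

View pics/b2.png

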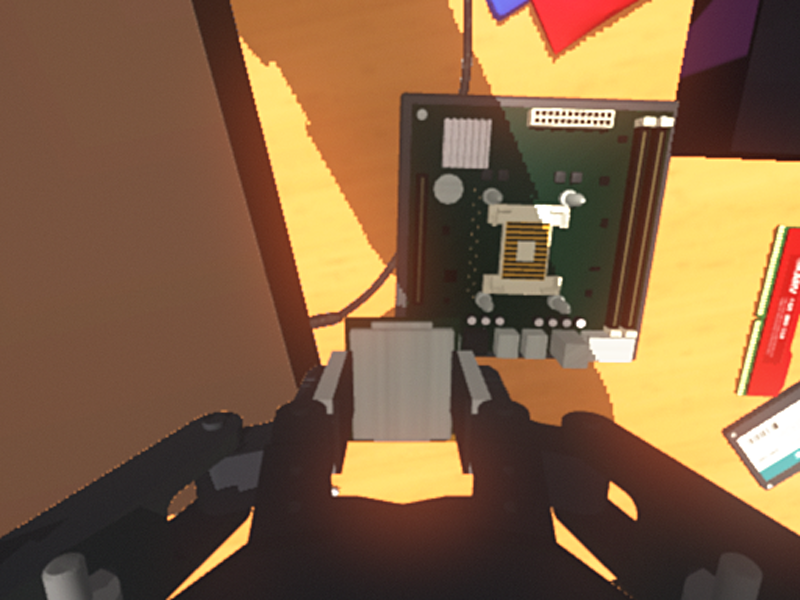

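Clear view of the socket: centre at (526,251), guide corners (488,203), (570,206), (562,294) and (483,293).

```bash
python3 -c "
from h import *
b='pics/b2.npz';a='pics/b1.npz'
print('tri ctr',tri((b,526,251),(a,202,257)))
P=lambda p,z:at_z(b,*p,z)
c=np.array([P(p,.025) for p in [(488,203),(570,206),(562,294),(483,293)]]);print(c.round(4),c.mean(0))
v=c[3]+c[2]-c[0]-c[1];w=c[0]+c[3]-c[1]-c[2];print(np.arctan2(v[1],v[0]),np.arctan2(-w[0],w[1]))
s=np.array([P(p,.043) for p in [(492,196),(575,200),(560,305),(485,301)]]);print(s.round(4),s.mean(0))
v=s[3]+s[2]-s[0]-s[1];print(np.arctan2(v[1],v[0]))
e=np.array([P(p,.014) for p in [(402,95),(678,102),(636,360)]]);d=e[1]-e[0];print('edge',e.round(3),d, np.arctan2(-d[0],d[1]));d=e[2]-e[1];print(np.arctan2(d[1],d[0]))
print('ctr',P((526,251),.02))
"
```

```text
tri ctr (array([0.41286174, 0.30561862, 0.01941046]), [np.float64(0.0007778605778938499), np.float64(0.0007778605778937823)])
[[0.3759 0.2839 0.025 ]
 [0.3877 0.3368 0.025 ]
 [0.4468 0.326  0.025 ]
 [0.4359 0.2723 0.025 ]] [0.41156773 0.30476456 0.025     ]
-0.18647538210121056 2.931838533663744
[[0.3704 0.2838 0.043 ]
 [0.3823 0.3339 0.043 ]
 [0.4481 0.3184 0.043 ]
 [0.4363 0.2704 0.043 ]] [0.40927764 0.30163872 0.043     ]
-0.21635075851571542
edge [[0.299 0.241 0.014]
 [0.336 0.415 0.014]
 [0.512 0.379 0.014]] [0.0368456  0.17429178 0.        ] -0.20833445454332325
-0.2014596821795365
ctr [0.41324765 0.3061132  0.02      ]
```

```bash
python3 -c "
from h import *
b='pics/b2.npz'
t=env.get_state()['tcp_pos']
for z in(.023,.027):
  p=[at_z(b,*q,t[2]+z) for q in [(346,318),(459,318),(455,441),(350,441)]]
  p=np.array(p);print(z,(p-t).round(4).tolist(),np.linalg.norm(p[0]-p[1]),np.linalg.norm(p[0]-p[3]),(p.mean(0)-t).round(4)); d=p[0]+p[1]-p[2]-p[3];print(np.arctan2(d[1],d[0]))
"
```

```text
0.023 [[-0.0237, -0.0138, 0.023], [-0.0169, 0.0225, 0.023], [0.028, 0.0142, 0.023], [0.0211, -0.0222, 0.023]] 0.036958125787783076 0.045579972944133226 [0.0021 0.0002 0.023 ]
2.9568896893193704
0.027 [[-0.0249, -0.0131, 0.027], [-0.0182, 0.0222, 0.027], [0.0253, 0.0142, 0.027], [0.0187, -0.0213, 0.027]] 0.03591466503329635 0.0442930864491072 [0.0002 0.0005 0.027 ]
2.95688968931937
```

{"method": "carry_out", "body": {"series": [{"delta_rot": [0, 0, -0.2], "travel": [-0.05, 0.9, 0], "fingers": 1}, {"delta_rot": [0, 0, 0], "travel": [0, 0.9, -0.5], "fingers": 1}, {"delta_rot": [0, 0, 0], "travel": [0, 0.9, -0.8], "fingers": 1}, {"delta_rot": [0, 0, 0], "travel": [0, 0.73, -1], "fingers": 1}, {"delta_rot": [0, 0, 0], "travel": [0, 0, -1], "fingers": 1}]}}

```text
clock: 17.77
tcp_pos: [0.4109, 0.3062, 0.0817]
orientation: [0.0, 0.101, 0.995, 0.001]
wrist_force: [0.1, 0.4, -1.0]
finger_gap: 0.0319
grip_force: 49.4
```

{"method": "carry_out", "body": {"series": [{"delta_rot": [0, 0, 0], "travel": [0, 0, -1], "fingers": 1}, {"delta_rot": [0, 0, 0], "travel": [0, 0, -0.8], "fingers": 1}, {"delta_rot": [0, 0, 0], "travel": [0, 0, -0.4], "fingers": 1}, {"delta_rot": [0, 0, 0], "travel": [0, 0, 0], "fingers": 1}, {"delta_rot": [0, 0, 0], "travel": [0, 0, 0], "fingers": 1}]}}

```text
clock: 18.4
tcp_pos: [0.4114, 0.3045, 0.0282]
orientation: [0.001, 0.102, 0.995, 0.0]
wrist_force: [0.1, -0.3, -1.1]
finger_gap: 0.0322
grip_force: 49.4
```

{"method": "carry_out", "body": {"series": [{"delta_rot": [0, 0, 0], "travel": [0, 0, -0.5], "fingers": 1}, {"delta_rot": [0, 0, 0], "travel": [0, 0, -0.3], "fingers": 1}, {"delta_rot": [0, 0, 0], "travel": [0, 0, -0.2], "fingers": 1}, {"delta_rot": [0, 0, 0], "travel": [0, 0, 0], "fingers": 1}, {"delta_rot": [0, 0, 0], "travel": [0, 0, 0], "fingers": 1}]}}

```text
clock: 19.02
tcp_pos: [0.411, 0.304, 0.0025]
orientation: [0.0, 0.102, 0.995, 0.0]
wrist_force: [-0.5, 1.0, -1.1]
finger_gap: 0.0325
grip_force: 49.4
```

{"method": "carry_out", "body": {"series": [{"delta_rot": [0, 0, 0], "travel": [0, 0, -0.12], "fingers": 1}, {"delta_rot": [0, 0, 0], "travel": [0, 0, -0.06], "fingers": 1}, {"delta_rot": [0, 0, 0], "travel": [0, 0, 0], "fingers": 1}]}}

```text
clock: 19.4
tcp_pos: [0.4111, 0.3041, -0.0012]
orientation: [0.0, 0.102, 0.995, 0.0]
wrist_force: [-1.7, -1.3, 6.9]
finger_gap: 0.0324
grip_force: 51.4
```

{"method": "carry_out", "body": {"series": [{"delta_rot": [0, 0, 0], "travel": [0, 0, 0], "fingers": -0.1}, {"delta_rot": [0, 0, 0], "travel": [0, 0, 0], "fingers": -0.1}, {"delta_rot": [0, 0, 0], "travel": [0, 0, 1], "fingers": -0.1}, {"delta_rot": [0, 0, 0], "travel": [0, 0, 1], "fingers": -0.4}, {"delta_rot": [0, 0, 0], "travel": [0, 0, 1], "fingers": -1}]}}

```text
clock: 20.02
tcp_pos: [0.4107, 0.3039, 0.0734]
orientation: [-0.0, 0.102, 0.995, -0.0]
wrist_force: [0.2, 0.4, -0.1]
finger_gap: 0.0761
grip_force: 0.0
```

{"method": "carry_out", "body": {"series": [{"delta_rot": [0, 0, 0], "travel": [0, 0, 1], "fingers": -1}, {"delta_rot": [0, 0, 0], "travel": [0, 0, 0], "fingers": -1}, {"delta_rot": [0, 0, 0], "travel": [0, 0, 0], "fingers": -1}]}}

```text
clock: 20.4
tcp_pos: [0.4105, 0.3037, 0.0971]
orientation: [-0.0, 0.102, 0.995, -0.0]
wrist_force: [0.1, -0.6, -0.4]
finger_gap: 0.0853
grip_force: 0.0
```

```bash
python3 -c "
from h import *
grab('wrist','pics/b3.png',2,(56,40,456,320))
print(env.get_state()['tcp_pos'],env.get_state()['orientation'])"
```

```text
[0.41013098 0.30356439 0.09679018] [-6.63487113e-04  1.01941562e-01  9.94790080e-01 -4.18005784e-04]
```

View pics/b3.png

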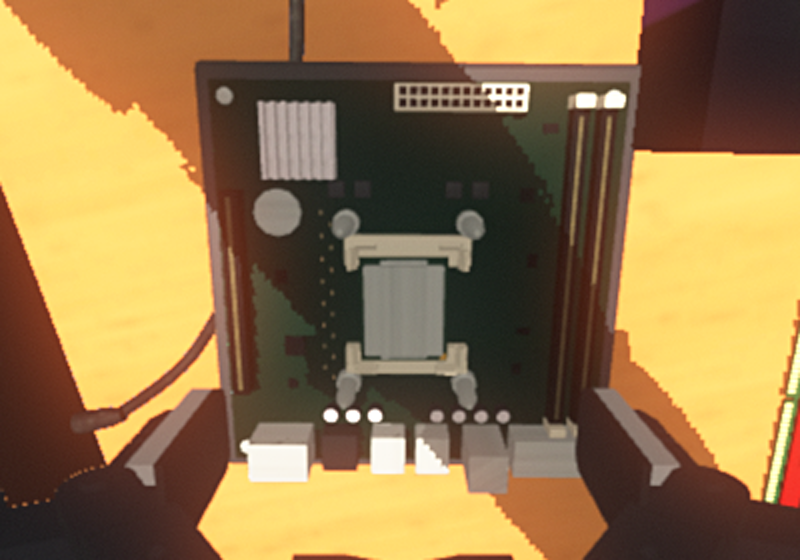

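Processor seated within its guides (lid corners (363,264) to (443,358)) and level. I'll go to the heat sink next.

{"method": "carry_out", "body": {"series": [{"delta_rot": [0, 0, 0], "travel": [0, 0, 1], "fingers": -1}, {"delta_rot": [0, 0, 0], "travel": [0, -1, 1], "fingers": -1}, {"delta_rot": [0, 0, -0.8], "travel": [0.7, -1, 1], "fingers": -1}, {"delta_rot": [0, 0, -0.8], "travel": [0.9, -1, 0], "fingers": -1}, {"delta_rot": [0, 0, -0.8], "travel": [1, -1, 0], "fingers": -1}]}}

```text
clock: 21.08
tcp_pos: [0.476, 0.2031, 0.1722]
orientation: [-0.0, 0.221, 0.975, -0.0]
wrist_force: [0.1, 0.2, -0.1]
finger_gap: 0.0853
grip_force: 0.0
```

{"method": "carry_out", "body": {"series": [{"delta_rot": [0, 0, -0.8], "travel": [1, -1, 0], "fingers": -1}, {"delta_rot": [0, 0, -0.8], "travel": [1, -1, 0], "fingers": -1}, {"delta_rot": [0, 0, -0.8], "travel": [1, -1, 0], "fingers": -1}, {"delta_rot": [0, 0, 0], "travel": [1, -1, 0], "fingers": -1}, {"delta_rot": [0, 0, 0], "travel": [1, 0, 0], "fingers": -1}]}}

```text
clock: 21.7
tcp_pos: [0.6011, 0.102, 0.1712]
orientation: [-0.001, 0.337, 0.942, -0.001]
wrist_force: [-0.6, 0.5, 0.0]
finger_gap: 0.0855
grip_force: 0.0
```

{"method": "carry_out", "body": {"series": [{"delta_rot": [0, 0, 0], "travel": [0.4, 0, -0.5], "fingers": -1}, {"delta_rot": [0, 0, 0], "travel": [0, 0, 0], "fingers": -1}, {"delta_rot": [0, 0, 0], "travel": [0, 0, 0], "fingers": -1}]}}

```text
clock: 22.08
tcp_pos: [0.6095, 0.1044, 0.1597]
orientation: [-0.001, 0.335, 0.942, -0.0]
wrist_force: [-0.0, -0.2, 0.2]
finger_gap: 0.0854
grip_force: 0.0
```

```bash
python3 -c "
from h import *
b='pics/b3.npz'
l=np.array([at_z(b,*p,.026) for p in [(363,264),(444,264),(443,358),(364,358)]]);print(l.mean(0))
v=l[3]+l[2]-l[0]-l[1];print(np.arctan2(v[1],v[0]))
s=np.array([at_z(b,*p,.043) for p in [(345,220),(472,220),(465,387),(348,386)]]);print(s.round(4),s.mean(0));v=s[3]+s[2]-s[0]-s[1];print(np.arctan2(v[1],v[0]))
grab('wrist','pics/h1.png',2,(56,40,456,320))
s=env.get_state();print(s['tcp_pos'],s['orientation'],s['joint_pos'])"
```

```text
[0.41315999 0.30421175 0.026     ]
-0.20388438598678008
[[0.3686 0.2909 0.043 ]
 [0.3783 0.3377 0.043 ]
 [0.4444 0.3232 0.043 ]
 [0.4343 0.2768 0.043 ]] [0.40640742 0.30715186 0.043     ]
-0.21358904638053208
[0.60980094 0.10443083 0.16024348] [-4.16386669e-04  3.35104338e-01  9.42180923e-01 -1.34290575e-04] [3.99056258e-02 4.15407821e-01 7.58689745e-02 1.23213037e+00
 6.08864413e-05 7.23337605e-01]
```

View pics/h1.png

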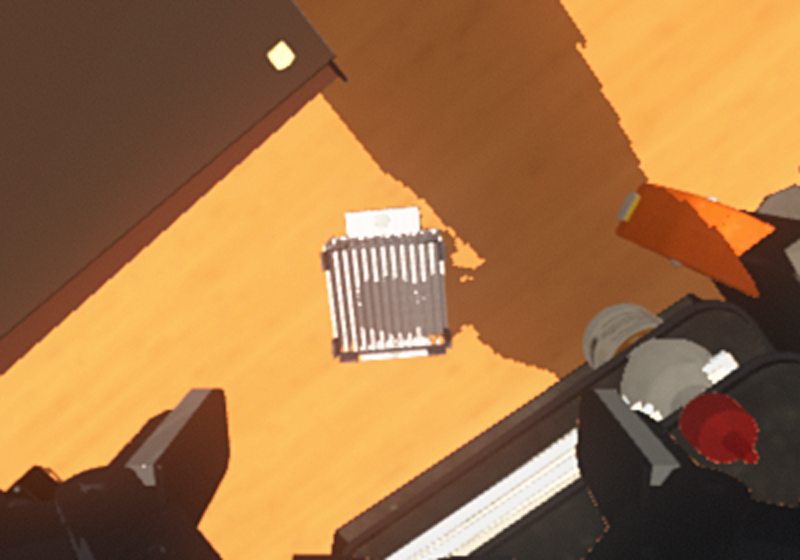

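The heat sink's top corners are about (328,240), (444,233), (450,350) and (338,358). A tongue shows at (383,222).

```bash
python3 -c "
from h import *
b='pics/h1.npz'
for z in (.033,.04):
  l=np.array([at_z(b,*p,z) for p in [(327,241),(444,233),(450,350),(338,358)]]);print(l.round(4).tolist(),l.mean(0),[np.linalg.norm(l[i]-l[i-1]).round(4) for i in range(4)])
  v=l[0]+l[1]-l[2]-l[3];w=l[1]+l[2]-l[0]-l[3];print(np.arctan2(v[1],v[0]),np.arctan2(-w[0],w[1]))
t=np.array([at_z(b,*p,.007) for p in [(346,212),(418,207)]]);print('tongue',t.mean(0)); w=t[1]-t[0];print(np.linalg.norm(w),np.arctan2(-w[0],w[1]))
a='pics/w1.npz';c='pics/w2.npz'
print(tri((b,388,296),(a,160,242)),tri((b,388,296),(c,173,205)))
"
```

```text
[[0.5709, 0.0872, 0.033], [0.605, 0.1355, 0.033], [0.6561, 0.0995, 0.033], [0.6219, 0.0504, 0.033]] [0.6134697  0.09312731 0.033     ] [np.float64(0.0629), np.float64(0.0591), np.float64(0.0625), np.float64(0.0598)]
2.52256516352759 -0.6113039071638677
[[0.5706, 0.0886, 0.04], [0.6039, 0.1357, 0.04], [0.6537, 0.1006, 0.04], [0.6204, 0.0527, 0.04]] [0.61214997 0.09440894 0.04      ] [np.float64(0.0614), np.float64(0.0577), np.float64(0.061), np.float64(0.0583)]
2.5225651635275903 -0.6113039071638682
tongue [0.57781529 0.11630732 0.007     ]
0.03916018512230093 -0.6146914674402354
(array([0.61504532, 0.09128911, 0.02305856]), [np.float64(0.0008230258762368391), np.float64(0.0008230258762369286)]) (array([0.61390316, 0.09236117, 0.02860813]), [np.float64(0.0007447191543343963), np.float64(0.0007447191543342949)])
```

```bash
python3 -c "
from h import *
b='pics/h1.npz'
for p in [(340,535),(450,455),(580,370),(690,300),(640,185),(618,230),(755,297)]:print(p,at_z(b,*p,.0)[:2].round(3),at_z(b,*p,.04)[:2].round(3))
print(at_z('pics/w1.npz',0,135,0),at_z('pics/w1.npz',260,130,0),at_z('pics/w1.npz',260,130,.04))
"
```

```text
(340, 535) [ 0.722 -0.039] [ 0.702 -0.016]
(450, 455) [0.722 0.052] [0.702 0.063]
(580, 370) [0.726 0.146] [0.705 0.146]
(690, 300) [0.73 0.22] [0.709 0.211]
(640, 185) [0.657 0.234] [0.645 0.223]
(618, 230) [0.67  0.211] [0.657 0.203]
(755, 297) [0.753 0.25 ] [0.729 0.238]
[0.70468713 0.22974796 0.        ] [0.7095129  0.00467055 0.        ] [ 0.70601914 -0.0071452   0.04      ]
```

{"method": "carry_out", "body": {"series": [{"delta_rot": [0, 0, 0.66], "travel": [0.15, -0.48, -1], "fingers": -1}, {"delta_rot": [0, 0, 0], "travel": [0, 0, -1], "fingers": -1}, {"delta_rot": [0, 0, 0], "travel": [0, 0, -1], "fingers": -1}, {"delta_rot": [0, 0, 0], "travel": [0, 0, -1], "fingers": -1}, {"delta_rot": [0, 0, 0], "travel": [0, 0, 0], "fingers": -1}]}}

```text
clock: 22.75
tcp_pos: [0.6123, 0.0923, 0.059]
orientation: [-0.002, 0.304, 0.953, -0.001]
wrist_force: [0.3, -0.5, 0.2]
finger_gap: 0.0852
grip_force: 0.0
```

{"method": "carry_out", "body": {"series": [{"delta_rot": [0, 0, 0], "travel": [0, 0, -1], "fingers": -1}, {"delta_rot": [0, 0, 0], "travel": [0, 0, -1], "fingers": -1}, {"delta_rot": [0, 0, 0], "travel": [0, 0, -0.8], "fingers": -1}, {"delta_rot": [0, 0, 0], "travel": [0, 0, -0.3], "fingers": -1}, {"delta_rot": [0, 0, 0], "travel": [0, 0, 0], "fingers": -1}]}}

```text
clock: 23.38
tcp_pos: [0.6149, 0.0921, -0.0163]
orientation: [0.0, 0.304, 0.953, 0.0]
wrist_force: [-0.3, 0.1, -0.5]
finger_gap: 0.0855
grip_force: 0.0
```

{"method": "carry_out", "body": {"series": [{"delta_rot": [0, 0, 0], "travel": [0, 0, 0], "fingers": 1}, {"delta_rot": [0, 0, 0], "travel": [0, 0, 0], "fingers": 1}, {"delta_rot": [0, 0, 0], "travel": [0, 0, 0], "fingers": 1}, {"delta_rot": [0, 0, 0], "travel": [0, 0, 0], "fingers": 1}], "squeeze": 60}}

```text
clock: 23.88
tcp_pos: [0.6158, 0.0919, -0.0154]
orientation: [0.001, 0.304, 0.953, 0.0]
wrist_force: [-0.7, 0.3, 7.0]
finger_gap: 0.0589
grip_force: 66.7
```

{"method": "carry_out", "body": {"series": [{"delta_rot": [0, 0, 0], "travel": [0, 0, 0.3], "fingers": 1}, {"delta_rot": [0, 0, 0], "travel": [0, 0, 0.7], "fingers": 1}, {"delta_rot": [0, 0, 0], "travel": [0, 0, 1], "fingers": 1}, {"delta_rot": [0, 0, 0], "travel": [0, 0, 1], "fingers": 1}, {"delta_rot": [0, 0, 0], "travel": [0, 0, 1], "fingers": 1}]}}

```text
clock: 24.5
tcp_pos: [0.6146, 0.092, 0.0847]
orientation: [0.0, 0.304, 0.953, 0.0]
wrist_force: [0.4, 0.7, -2.3]
finger_gap: 0.0585
grip_force: 65.6
```

{"method": "carry_out", "body": {"series": [{"delta_rot": [0, 0, 0], "travel": [0, 0, 1], "fingers": 1}, {"delta_rot": [0, 0, 0], "travel": [-0.3, 0.3, 1], "fingers": 1}, {"delta_rot": [0, 0, 0.8], "travel": [-0.7, 0.8, 1], "fingers": 1}, {"delta_rot": [0, 0, 0.8], "travel": [-1, 1, 0.3], "fingers": 1}, {"delta_rot": [0, 0, 0.8], "travel": [-1, 1, 0], "fingers": 1}]}}

```text
clock: 25.12
tcp_pos: [0.5395, 0.1701, 0.1675]
orientation: [0.001, 0.187, 0.982, 0.001]
wrist_force: [0.4, 0.4, -3.4]
finger_gap: 0.059
grip_force: 65.7
```

{"method": "carry_out", "body": {"series": [{"delta_rot": [0, 0, 0.8], "travel": [-1, 1, 0], "fingers": 1}, {"delta_rot": [0, 0, 0.8], "travel": [-1, 1, 0], "fingers": 1}, {"delta_rot": [0, 0, 0], "travel": [-1, 1, 0], "fingers": 1}, {"delta_rot": [0, 0, 0], "travel": [-1, 1, 0], "fingers": 1}, {"delta_rot": [0, 0, 0], "travel": [-0.6, 0.8, 0], "fingers": 1}]}}

```text
clock: 25.75
tcp_pos: [0.4231, 0.2903, 0.1665]
orientation: [0.0, 0.108, 0.994, 0.0]
wrist_force: [0.5, 0.7, -3.0]
finger_gap: 0.059
grip_force: 65.6
```

{"method": "carry_out", "body": {"series": [{"delta_rot": [0, 0, 0], "travel": [0, 0, 0], "fingers": 1}, {"delta_rot": [0, 0, 0], "travel": [0, 0, 0], "fingers": 1}]}}

```text
clock: 26.0
tcp_pos: [0.425, 0.2892, 0.166]
orientation: [0.001, 0.109, 0.994, 0.0]
wrist_force: [0.6, -0.3, -2.3]
finger_gap: 0.0589
grip_force: 65.6
```

```bash
python3 -c "
from h import *
grab('wrist','pics/h2.png',2,(56,60,456,340))
s=env.get_state();q=s['orientation'];M=R.from_quat([q[1],q[2],q[3],q[0]]).as_matrix();print(s['tcp_pos'],M.round(3).tolist(),np.arctan2(M[1,0],M[0,0]))"
```

```text
[0.42516107 0.28901861 0.16587881] [[-0.976, 0.217, 0.001], [0.217, 0.976, 0.0], [-0.001, 0.0, -1.0]] 2.9227069297519295
```

```bash
python3 -c "
from h import *
c=np.load('pics/h2.npz')['color'];hsv=cv2.cvtColor(c,cv2.COLOR_RGB2HSV)
r=np.arange(110,290,3)
for u in (240,257,274):print(u,[(int(i),int(hsv[i,u,1]),int(hsv[i,u,2])) for i in r])
"
```

```text
240 [(110, 40, 57), (113, 39, 59), (116, 39, 46), (119, 55, 42), (122, 28, 54), (125, 30, 126), (128, 29, 104), (131, 47, 43), (134, 45, 45), (137, 57, 45), (140, 49, 47), (143, 49, 47), (146, 49, 47), (149, 50, 46), (152, 61, 50), (155, 68, 49), (158, 36, 169), (161, 33, 183), (164, 34, 181), (167, 32, 182), (170, 33, 180), (173, 33, 179), (176, 34, 180), (179, 33, 179), (182, 32, 181), (185, 32, 173), (188, 35, 175), (191, 30, 177), (194, 33, 178), (197, 33, 178), (200, 32, 80), (203, 31, 81), (206, 36, 175), (209, 31, 173), (212, 34, 174), (215, 34, 174), (218, 35, 169), (221, 36, 165), (224, 35, 166), (227, 32, 168), (230, 31, 167), (233, 33, 169), (236, 30, 162), (239, 33, 164), (242, 34, 164), (245, 35, 167), (248, 34, 165), (251, 33, 161), (254, 33, 156), (257, 34, 158), (260, 32, 157), (263, 33, 156), (266, 36, 150), (269, 35, 152), (272, 33, 153), (275, 37, 153), (278, 38, 155), (281, 38, 148), (284, 37, 146), (287, 38, 148)]
257 [(110, 32, 40), (113, 50, 41), (116, 37, 41), (119, 43, 42), (122, 37, 41), (125, 36, 42), (128, 38, 40), (131, 55, 126), (134, 54, 176), (137, 55,
[... 1058 characters left out ...]
158, 31, 163), (161, 26, 176), (164, 28, 175), (167, 28, 176), (170, 29, 176), (173, 30, 177), (176, 27, 178), (179, 29, 177), (182, 28, 180), (185, 29, 175), (188, 33, 177), (191, 29, 174), (194, 31, 174), (197, 31, 174), (200, 17, 75), (203, 13, 76), (206, 30, 170), (209, 30, 168), (212, 30, 169), (215, 30, 168), (218, 33, 164), (221, 29, 161), (224, 30, 160), (227, 31, 163), (230, 33, 164), (233, 32, 160), (236, 33, 156), (239, 31, 158), (242, 30, 159), (245, 30, 154), (248, 33, 154), (251, 33, 154), (254, 31, 155), (257, 33, 153), (260, 33, 154), (263, 35, 147), (266, 33, 148), (269, 32, 150), (272, 34, 148), (275, 35, 144), (278, 37, 145), (281, 38, 146), (284, 37, 145), (287, 40, 145)]
```

{"method": "carry_out", "body": {"series": [{"delta_rot": [0, 0, 0.14], "travel": [-0.43, 0.6, 0], "fingers": 1}, {"delta_rot": [0, 0, 0], "travel": [0, 0, -1], "fingers": 1}, {"delta_rot": [0, 0, 0], "travel": [0, 0, -1], "fingers": 1}, {"delta_rot": [0, 0, 0], "travel": [0, 0, -1], "fingers": 1}, {"delta_rot": [0, 0, 0], "travel": [0, 0, -1], "fingers": 1}]}}

```text
clock: 26.68
tcp_pos: [0.4138, 0.3047, 0.0647]
orientation: [0.0, 0.102, 0.995, 0.0]
wrist_force: [0.5, -0.3, -3.1]
finger_gap: 0.0589
grip_force: 65.7
```

{"method": "carry_out", "body": {"series": [{"delta_rot": [0, 0, 0], "travel": [0, 0, -0.7], "fingers": 1}, {"delta_rot": [0, 0, 0], "travel": [0, 0, -0.4], "fingers": 1}, {"delta_rot": [0, 0, 0], "travel": [0, 0, 0], "fingers": 1}, {"delta_rot": [0, 0, 0], "travel": [0, 0, 0], "fingers": 1}]}}

```text
clock: 27.18
tcp_pos: [0.4144, 0.3048, 0.0387]
orientation: [0.001, 0.102, 0.995, 0.0]
wrist_force: [-0.0, 0.4, -3.6]
finger_gap: 0.0588
grip_force: 65.6
```

{"method": "carry_out", "body": {"series": [{"delta_rot": [0, 0, 0], "travel": [0, -0.03, -0.4], "fingers": 1}, {"delta_rot": [0, 0, 0], "travel": [0, 0, -0.16], "fingers": 1}, {"delta_rot": [0, 0, 0], "travel": [0, 0, -0.1], "fingers": 1}, {"delta_rot": [0, 0, 0], "travel": [0, 0, -0.06], "fingers": 1}, {"delta_rot": [0, 0, 0], "travel": [0, 0, 0], "fingers": 1}]}}

```text
clock: 27.8
tcp_pos: [0.4139, 0.3037, 0.0199]
orientation: [0.0, 0.102, 0.995, 0.0]
wrist_force: [-0.9, 0.4, -3.1]
finger_gap: 0.0586
grip_force: 65.7
```

Clean past the stud tops. I'll lower it to the seated height, about z 0.0106.

{"method": "carry_out", "body": {"series": [{"delta_rot": [0, 0, 0], "travel": [0, 0, -0.2], "fingers": 1}, {"delta_rot": [0, 0, 0], "travel": [0, 0, -0.12], "fingers": 1}, {"delta_rot": [0, 0, 0], "travel": [0, 0, -0.06], "fingers": 1}, {"delta_rot": [0, 0, 0], "travel": [0, 0, 0], "fingers": 1}]}}

```text
clock: 28.3
tcp_pos: [0.4137, 0.3036, 0.0106]
orientation: [0.0, 0.102, 0.995, 0.0]
wrist_force: [-2.1, -1.3, 1.2]
finger_gap: 0.0589
grip_force: 65.9
```

{"method": "carry_out", "body": {"series": [{"delta_rot": [0, 0, 0], "travel": [0, 0, -0.03], "fingers": 1}, {"delta_rot": [0, 0, 0], "travel": [0, 0, 0], "fingers": -1}, {"delta_rot": [0, 0, 0], "travel": [0, 0, 0], "fingers": -1}, {"delta_rot": [0, 0, 0], "travel": [0, 0, 0], "fingers": -1}, {"delta_rot": [0, 0, 0], "travel": [0, 0, 0.6], "fingers": -1}]}}

```text
clock: 28.92
tcp_pos: [0.4129, 0.3031, 0.0242]
orientation: [-0.001, 0.102, 0.995, -0.001]
wrist_force: [-0.2, 0.8, -0.4]
finger_gap: 0.0855
grip_force: 0.0
```

{"method": "carry_out", "body": {"series": [{"delta_rot": [0, 0, 0], "travel": [0, 0, 1], "fingers": -1}, {"delta_rot": [0, 0, 0], "travel": [0, 0, 1], "fingers": -1}, {"delta_rot": [0, 0, 0], "travel": [0, 0, 1], "fingers": -1}, {"delta_rot": [0, 0, 0], "travel": [0, 0, 1], "fingers": -1}, {"delta_rot": [0, 0, 0], "travel": [0, 0, 1], "fingers": -1}]}}

```text
clock: 29.55
tcp_pos: [0.414, 0.3038, 0.1517]
orientation: [0.001, 0.102, 0.995, 0.0]
wrist_force: [-0.3, -0.2, -0.1]
finger_gap: 0.0854
grip_force: 0.0
```

```bash
python3 -c "
from h import *
grab('wrist','pics/b4.png',2,(56,60,456,340));s=env.get_state();print(s['tcp_pos'],s['joint_pos'])"
```

```text
[0.4156603  0.30468424 0.15501813] [ 4.76658546e-01  2.15854280e-01 -2.16901224e-01  1.13156400e+00
  3.63868604e-05  6.80798858e-01]
```

{"method": "carry_out", "body": {"series": [{"delta_rot": [0, 0, 0.5], "travel": [0.4, -1, 0.3], "fingers": -1}, {"delta_rot": [0, 0, 0.5], "travel": [0.4, -1, 0.3], "fingers": -1}, {"delta_rot": [0, 0, 0.5], "travel": [0.4, -1, 0], "fingers": -1}, {"delta_rot": [0, 0, 0.5], "travel": [0.4, -1, 0], "fingers": -1}, {"delta_rot": [0, 0, 0.4], "travel": [0.4, -1, 0], "fingers": -1}]}}

```text
clock: 30.22
tcp_pos: [0.4642, 0.1779, 0.1654]
orientation: [0.001, -0.019, 1.0, 0.0]
wrist_force: [0.0, -0.0, -0.1]
finger_gap: 0.0855
grip_force: 0.0
```

{"method": "carry_out", "body": {"series": [{"delta_rot": [0, 0, 0], "travel": [0.4, -1, 0], "fingers": -1}, {"delta_rot": [0, 0, 0], "travel": [0.4, -1, 0], "fingers": -1}, {"delta_rot": [0, 0, 0], "travel": [0.4, -1, 0], "fingers": -1}, {"delta_rot": [0, 0, 0], "travel": [0.4, -1, 0], "fingers": -1}, {"delta_rot": [0, 0, 0], "travel": [0.4, -1, 0], "fingers": -1}]}}

```text
clock: 30.85
tcp_pos: [0.5142, 0.0528, 0.1653]
orientation: [0.0, -0.018, 1.0, 0.0]
wrist_force: [-0.8, 0.3, -0.3]
finger_gap: 0.0851
grip_force: 0.0
```

{"method": "carry_out", "body": {"series": [{"delta_rot": [0, 0, 0], "travel": [0.4, -1, 0], "fingers": -1}, {"delta_rot": [0, 0, 0], "travel": [0.4, -1, 0], "fingers": -1}, {"delta_rot": [0, 0, 0], "travel": [0.4, -1, 0], "fingers": -1}, {"delta_rot": [0, 0, 0], "travel": [0.4, -1, 0], "fingers": -1}, {"delta_rot": [0, 0, 0], "travel": [0.4, -1, 0], "fingers": -1}]}}

```text
clock: 31.48
tcp_pos: [0.5642, -0.0722, 0.1653]
orientation: [0.0, -0.018, 1.0, 0.0]
wrist_force: [-0.1, -0.2, -0.4]
finger_gap: 0.0854
grip_force: 0.0
```

{"method": "carry_out", "body": {"series": [{"delta_rot": [0, 0, 0], "travel": [0.4, -1, 0], "fingers": -1}, {"delta_rot": [0, 0, 0], "travel": [0.4, -1, 0], "fingers": -1}, {"delta_rot": [0, 0, 0], "travel": [0.4, -1, 0], "fingers": -1}, {"delta_rot": [0, 0, 0], "travel": [0, -1, -0.5], "fingers": -1}, {"delta_rot": [0, 0, 0], "travel": [0, -1, -0.5], "fingers": -1}]}}

```text
clock: 32.1
tcp_pos: [0.5941, -0.1976, 0.1395]
orientation: [0.0, -0.018, 1.0, -0.0]
wrist_force: [0.3, -0.5, 0.1]
finger_gap: 0.0855
grip_force: 0.0
```

{"method": "carry_out", "body": {"series": [{"delta_rot": [0, 0, 0], "travel": [0, 0, 0], "fingers": -1}, {"delta_rot": [0, 0, 0], "travel": [0, 0, 0], "fingers": -1}]}}

```text
clock: 32.35
tcp_pos: [0.5936, -0.1962, 0.1396]
orientation: [-0.0, -0.018, 1.0, 0.0]
wrist_force: [0.3, -1.2, -0.5]
finger_gap: 0.0856
grip_force: 0.0
```

```bash
python3 -c "
from h import *
grab('wrist','pics/f1.png',2,(90,60,330,300))
a=cv2.imread('pics/f1.png');d=np.load('pics/b4.npz');b=cv2.resize(d['color'][60:300,177:337,::-1],None,fx=2,fy=2,interpolation=cv2.INTER_CUBIC)
cv2.imwrite('pics/m1.png',np.hstack([a,b]));s=env.get_state();print(s['tcp_pos'],s['joint_pos'])"
```

```text
[ 0.59388193 -0.19590301  0.13999275] [-4.47181683e-01  4.36295649e-01  5.75981089e-02  1.19199778e+00
  5.27338054e-04 -4.83320214e-01]
```

View pics/m1.png

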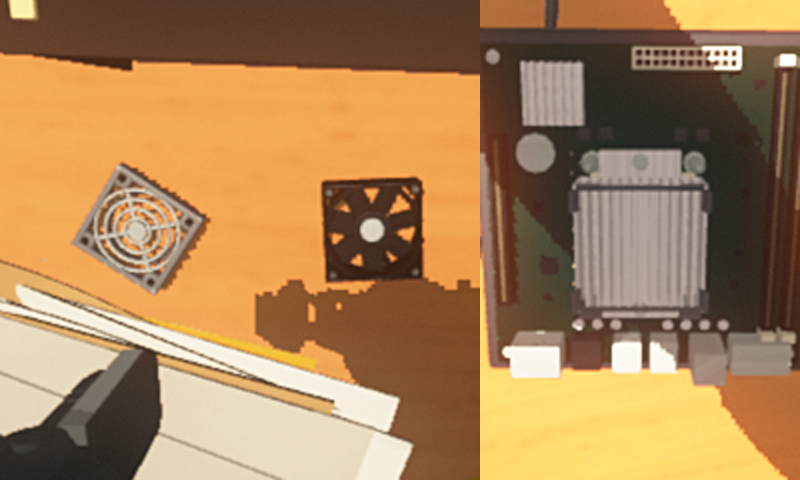

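The heat sink sits between the studs with clips around (572,185) to (711,318). The fan's corners are (322,180), (420,179), (423,280) and (326,283). The guard's corners are (122,163), (207,217), (155,293) and (75,242).

```bash
python3 -c "
from h import *
f='pics/f1.npz'
def rep(n,pts,z,fn=f):
  l=np.array([at_z(fn,*p,z) for p in pts]);d1=l[1]-l[0]+l[2]-l[3];d2=l[3]-l[0]+l[2]-l[1]
  print(n,l[:,:2].round(4).tolist(),l.mean(0).round(4),np.linalg.norm(d1)/2,np.linalg.norm(d2)/2,'ang',np.arctan2(d1[1],d1[0]),np.arctan2(d2[1],d2[0]))
rep('fan',[(323,180),(420,179),(422,280),(326,282)],.02)
rep('guard',[(122,164),(206,216),(155,292),(75,242)],.013)
print('hubs',tri((f,372,230),('pics/w1.npz',466,270)),tri((f,137,231),('pics/w1.npz',600,265)))
b='pics/b4.npz'
cv=lambda u,v:(u-480+242,v)
rep('clips',[cv(573,183),cv(710,183),cv(708,319),cv(573,319)],.066,b)
rep('fins',[cv(575,190),cv(706,190),cv(703,306),cv(576,306)],.059,b)
print(at_z(f,260,350,0),at_z(f,110,300,0))
"
```

```text
fan [[0.5639, -0.2021], [0.5617, -0.1548], [0.6131, -0.15], [0.6159, -0.199]] [ 0.5887 -0.1765  0.02  ] 0.04820849124085775 0.051848815633503124 ang 1.6219694340502917 0.07658470243465712
guard [[0.5604, -0.3021], [0.5851, -0.2611], [0.6267, -0.2888], [0.6011, -0.3286]] [ 0.5933 -0.2952  0.013 ] 0.04766821649530457 0.04927797725671459 ang 1.0136732624341265 -0.582670757023571
hubs (array([ 0.58968943, -0.17615657,  0.01147872]), [np.float64(0.00011995774726184835), np.float64(0.00011995774726180233)]) (array([ 0.59459727, -0.29711468,  0.01098781]), [np.float64(5.892487796024204e-05), np.float64(5.892487796027976e-05)])
clips [[0.3759, 0.2827], [0.3879, 0.3405], [0.4492, 0.3288], [0.4366, 0.2682]] [0.4124 0.3051 0.066 ] 0.06042133628071184 0.062345593288931266 ang 1.365986679215307 -0.21118130742055433
fins [[0.3799, 0.2819], [0.3917, 0.3388], [0.4451, 0.328], [0.433, 0.2697]] [0.4124 0.3046 0.059 ] 0.05880458344921151 0.054497446218056335 ang 1.3660016091728566 -0.21287802571645031
[ 0.66361331 -0.23507218  0.        ] [ 0.63664671 -0.3178303   0.        ]
```

{"method": "carry_out", "body": {"series": [{"delta_rot": [0, 0, -1], "travel": [0, 0.2, 0], "fingers": -1}, {"delta_rot": [0, 0, -1], "travel": [0, 0.2, 0], "fingers": -1}, {"delta_rot": [0, 0, -1], "travel": [0, 0.2, 0], "fingers": -1}, {"delta_rot": [0, 0, -1], "travel": [0, 0.18, 0], "fingers": -1}, {"delta_rot": [0, 0, -1], "travel": [-0.2, 0, 0], "fingers": -1}]}}

```text
clock: 33.02
tcp_pos: [0.5894, -0.1755, 0.1404]
orientation: [0.001, 0.231, 0.973, 0.0]
wrist_force: [0.1, -0.2, 0.3]
finger_gap: 0.0854
grip_force: 0.0
```

{"method": "carry_out", "body": {"series": [{"delta_rot": [0, 0, -1], "travel": [0, 0, 0], "fingers": -1}, {"delta_rot": [0, 0, -1], "travel": [0, 0, 0], "fingers": -1}, {"delta_rot": [0, 0, -1], "travel": [0, 0, 0], "fingers": -1}, {"delta_rot": [0, 0, -1], "travel": [0, 0, 0], "fingers": -1}, {"delta_rot": [0, 0, -1], "travel": [0, 0, 0], "fingers": -1}]}}

```text
clock: 33.65
tcp_pos: [0.5892, -0.1758, 0.1405]
orientation: [0.001, 0.464, 0.886, 0.0]
wrist_force: [-1.5, 0.2, -0.4]
finger_gap: 0.0854
grip_force: 0.0
```

{"method": "carry_out", "body": {"series": [{"delta_rot": [0, 0, -1], "travel": [0, 0, 0], "fingers": -1}, {"delta_rot": [0, 0, -1], "travel": [0, 0, 0], "fingers": -1}, {"delta_rot": [0, 0, -1], "travel": [0, 0, 0], "fingers": -0.8}, {"delta_rot": [0, 0, -1], "travel": [0, 0, 0], "fingers": -0.8}, {"delta_rot": [0, 0, -1], "travel": [0, 0, 0], "fingers": -0.8}]}}

```text
clock: 34.28
tcp_pos: [0.5892, -0.1758, 0.1405]
orientation: [0.001, 0.669, 0.743, 0.0]
wrist_force: [-0.1, -0.0, 0.5]
finger_gap: 0.0769
grip_force: 0.0
```

{"method": "carry_out", "body": {"series": [{"delta_rot": [0, 0, -0.44], "travel": [0, 0, -0.5], "fingers": -0.8}, {"delta_rot": [0, 0, 0], "travel": [0, 0, -1], "fingers": -0.8}, {"delta_rot": [0, 0, 0], "travel": [0, 0, -1], "fingers": -0.8}, {"delta_rot": [0, 0, 0], "travel": [0, 0, 0], "fingers": -0.8}, {"delta_rot": [0, 0, 0], "travel": [0, 0, 0], "fingers": -0.8}]}}

```text
clock: 34.9
tcp_pos: [0.5895, -0.1765, 0.0784]
orientation: [0.001, 0.684, 0.729, 0.0]
wrist_force: [-0.4, -0.9, 1.0]
finger_gap: 0.077
grip_force: 0.0
```

```bash
python3 -c "
from h import *
grab('wrist','pics/f2.png',2,(130,60,430,340));s=env.get_state();q=s['orientation'];print(s['tcp_pos'],q,2*np.arctan2(q[2],q[1]))
c=np.load('pics/f2.npz')['color'];g=cv2.cvtColor(c,cv2.COLOR_RGB2HSV)
m=((g[:,:,2]<75)*255).astype(np.uint8)
n,l,st,ce=cv2.connectedComponentsWithStats(m)
for i in range(1,n):
  if st[i,4]>400:print(st[i],ce[i].round(1))
"
```

```text
[ 0.58986844 -0.17682519  0.07879411] [1.21778928e-03 6.84426798e-01 7.29080449e-01 4.16872743e-04] 1.6339566754127566
[    0     0   512   384 47378] [252.6 316.5]
[ 439    0   73   32 1583] [482.8  15.8]
[ 247  163   41   47 1017] [270.5 179.2]
```

{"method": "carry_out", "body": {"series": [{"delta_rot": [0, 0, 0], "travel": [0, 0, -1], "fingers": -0.8}, {"delta_rot": [0, 0, 0], "travel": [0, 0, -1], "fingers": -0.8}, {"delta_rot": [0, 0, 0], "travel": [0, 0, -1], "fingers": -0.8}, {"delta_rot": [0, 0, 0], "travel": [0, 0, -0.7], "fingers": -0.8}, {"delta_rot": [0, 0, 0], "travel": [0, 0, -0.3], "fingers": -0.8}]}}

```text
clock: 35.58
tcp_pos: [0.5889, -0.1767, -0.0231]
orientation: [0.0, 0.685, 0.729, -0.0]
wrist_force: [-0.1, 0.4, 0.1]
finger_gap: 0.0767
grip_force: 0.0
```

{"method": "carry_out", "body": {"series": [{"delta_rot": [0, 0, 0], "travel": [0, 0, 0], "fingers": 0}, {"delta_rot": [0, 0, 0], "travel": [0, 0, 0], "fingers": 0}, {"delta_rot": [0, 0, 0], "travel": [0, 0, 0], "fingers": 1}, {"delta_rot": [0, 0, 0], "travel": [0, 0, 0], "fingers": 1}], "squeeze": 40}}

```text
clock: 36.08
tcp_pos: [0.5897, -0.1772, -0.0218]
orientation: [0.001, 0.685, 0.729, 0.0]
wrist_force: [-0.9, 0.1, 4.2]
finger_gap: 0.049
grip_force: 42.8
```

{"method": "carry_out", "body": {"series": [{"delta_rot": [0, 0, 0], "travel": [0, 0, 0.3], "fingers": 1}, {"delta_rot": [0, 0, 0], "travel": [0, 0, 0.7], "fingers": 1}, {"delta_rot": [0, 0, 0], "travel": [0, 0, 1], "fingers": 1}, {"delta_rot": [0, 0, 0], "travel": [0, 0, 1], "fingers": 1}, {"delta_rot": [0, 0, 0], "travel": [0, 0, 1], "fingers": 1}]}}

```text
clock: 36.7
tcp_pos: [0.589, -0.1768, 0.0792]
orientation: [0.0, 0.685, 0.729, 0.0]
wrist_force: [0.3, -0.8, 0.7]
finger_gap: 0.049
grip_force: 42.2
```

{"method": "carry_out", "body": {"series": [{"delta_rot": [0, 0, 0], "travel": [0, 0, 1], "fingers": 1}, {"delta_rot": [0, 0, 0], "travel": [0, 0, 1], "fingers": 1}, {"delta_rot": [0, 0, 0], "travel": [0, 0.3, 1], "fingers": 1}, {"delta_rot": [0, 0, 0], "travel": [0, 0.7, 0.7], "fingers": 1}, {"delta_rot": [0, 0, -0.5], "travel": [-0.2, 1, 0], "fingers": 1}]}}

```text
clock: 37.33
tcp_pos: [0.585, -0.1264, 0.1721]
orientation: [0.002, 0.703, 0.711, 0.001]
wrist_force: [0.2, -0.6, -0.3]
finger_gap: 0.0492
grip_force: 42.3
```

{"method": "carry_out", "body": {"series": [{"delta_rot": [0, 0, -0.5], "travel": [-0.4, 1, 0], "fingers": 1}, {"delta_rot": [0, 0, -0.5], "travel": [-0.4, 1, 0], "fingers": 1}, {"delta_rot": [0, 0, -0.5], "travel": [-0.4, 1, 0], "fingers": 1}, {"delta_rot": [0, 0, -0.5], "travel": [-0.4, 1, 0], "fingers": 1}, {"delta_rot": [0, 0, -0.22], "travel": [-0.4, 1, 0], "fingers": 1}]}}

```text
clock: 37.95
tcp_pos: [0.533, -0.0001, 0.1701]
orientation: [-0.0, 0.777, 0.629, 0.0]
wrist_force: [1.1, -0.3, -0.3]
finger_gap: 0.0492
grip_force: 42.3
```

{"method": "carry_out", "body": {"series": [{"delta_rot": [0, 0, 0], "travel": [-0.4, 1, 0], "fingers": 1}, {"delta_rot": [0, 0, 0], "travel": [-0.4, 1, 0], "fingers": 1}, {"delta_rot": [0, 0, 0], "travel": [-0.4, 1, 0], "fingers": 1}, {"delta_rot": [0, 0, 0], "travel": [-0.4, 1, 0], "fingers": 1}, {"delta_rot": [0, 0, 0], "travel": [-0.4, 1, 0], "fingers": 1}]}}

```text
clock: 38.58
tcp_pos: [0.4828, 0.1247, 0.1701]
orientation: [0.0, 0.777, 0.63, 0.0]
wrist_force: [-0.5, 0.5, -0.4]
finger_gap: 0.0492
grip_force: 42.3
```

{"method": "carry_out", "body": {"series": [{"delta_rot": [0, 0, 0], "travel": [-0.4, 1, 0], "fingers": 1}, {"delta_rot": [0, 0, 0], "travel": [-0.4, 1, 0], "fingers": 1}, {"delta_rot": [0, 0, 0], "travel": [-0.4, 1, 0], "fingers": 1}, {"delta_rot": [0, 0, 0], "travel": [-0.4, 1, 0], "fingers": 1}, {"delta_rot": [0, 0, 0], "travel": [-0.4, 1, 0], "fingers": 1}]}}

```text
clock: 39.2
tcp_pos: [0.4326, 0.2495, 0.1702]
orientation: [-0.0, 0.777, 0.63, 0.0]
wrist_force: [-0.2, -0.1, -0.5]
finger_gap: 0.049
grip_force: 42.3
```

{"method": "carry_out", "body": {"series": [{"delta_rot": [0, 0, 0], "travel": [-0.4, 0.9, 0], "fingers": 1}, {"delta_rot": [0, 0, 0], "travel": [0, 0.6, 0], "fingers": 1}, {"delta_rot": [0, 0, 0], "travel": [0, 0, 0], "fingers": 1}, {"delta_rot": [0, 0, 0], "travel": [0, 0, 0], "fingers": 1}]}}

```text
clock: 39.7
tcp_pos: [0.424, 0.2853, 0.1696]
orientation: [0.0, 0.777, 0.629, -0.0]
wrist_force: [0.4, -0.7, 0.2]
finger_gap: 0.0492
grip_force: 42.3
```

{"method": "carry_out", "body": {"series": [{"delta_rot": [0, 0, 0], "travel": [-0.47, 0.75, 0], "fingers": 1}, {"delta_rot": [0, 0, 0], "travel": [0, 0, -1], "fingers": 1}, {"delta_rot": [0, 0, 0], "travel": [0, 0, -1], "fingers": 1}, {"delta_rot": [0, 0, 0], "travel": [0, 0, -1], "fingers": 1}, {"delta_rot": [0, 0, 0], "travel": [0, 0, -1], "fingers": 1}]}}

```text
clock: 40.33
tcp_pos: [0.4126, 0.3035, 0.069]
orientation: [0.0, 0.778, 0.629, -0.0]
wrist_force: [0.3, -0.1, -0.8]
finger_gap: 0.0491
grip_force: 42.2
```

{"method": "carry_out", "body": {"series": [{"delta_rot": [0, 0, 0], "travel": [0, 0, -0.4], "fingers": 1}, {"delta_rot": [0, 0, 0], "travel": [0, 0, 0], "fingers": 1}, {"delta_rot": [0, 0, 0], "travel": [0, 0, 0], "fingers": 1}]}}

```text
clock: 40.7
tcp_pos: [0.413, 0.3046, 0.0606]
orientation: [0.0, 0.777, 0.629, 0.001]
wrist_force: [0.1, 0.9, 0.7]
finger_gap: 0.049
grip_force: 42.2
```

{"method": "carry_out", "body": {"series": [{"delta_rot": [0, 0, 0], "travel": [-0.03, -0.02, -0.4], "fingers": 1}, {"delta_rot": [0, 0, 0], "travel": [0, 0, -0.25], "fingers": 1}, {"delta_rot": [0, 0, 0], "travel": [0, 0, -0.15], "fingers": 1}, {"delta_rot": [0, 0, 0], "travel": [0, 0, 0], "fingers": 1}, {"delta_rot": [0, 0, 0], "travel": [0, 0, 0], "fingers": 1}]}}

```text
clock: 41.32
tcp_pos: [0.4114, 0.304, 0.0398]
orientation: [0.0, 0.777, 0.629, 0.0]
wrist_force: [-0.1, 0.3, -0.1]
finger_gap: 0.0489
grip_force: 42.2
```

{"method": "carry_out", "body": {"series": [{"delta_rot": [0, 0, 0], "travel": [0, 0, -0.1], "fingers": 1}, {"delta_rot": [0, 0, 0], "travel": [0, 0, 0], "fingers": 1}]}}

```text
clock: 41.58
tcp_pos: [0.4116, 0.304, 0.0373]
orientation: [0.0, 0.777, 0.629, 0.0]
wrist_force: [0.2, 1.0, 0.1]
finger_gap: 0.0493
grip_force: 42.2
```

{"method": "carry_out", "body": {"series": [{"delta_rot": [0, 0, 0], "travel": [0, 0, -0.05], "fingers": 1}, {"delta_rot": [0, 0, 0], "travel": [0, 0, 0], "fingers": 1}]}}

```text
clock: 41.82
tcp_pos: [0.4116, 0.3041, 0.0372]
orientation: [0.0, 0.777, 0.629, 0.001]
wrist_force: [-2.7, -1.0, 8.5]
finger_gap: 0.0491
grip_force: 43.3
```

{"method": "carry_out", "body": {"series": [{"delta_rot": [0, 0, 0], "travel": [0, 0, 0], "fingers": -0.5}, {"delta_rot": [0, 0, 0], "travel": [0, 0, 0], "fingers": -0.5}, {"delta_rot": [0, 0, 0], "travel": [0, 0, 0.4], "fingers": -0.5}, {"delta_rot": [0, 0, 0], "travel": [0, 0, 1], "fingers": -1}, {"delta_rot": [0, 0, 0], "travel": [0, 0, 1], "fingers": -1}]}}

```text
clock: 42.45
tcp_pos: [0.4112, 0.3039, 0.0969]
orientation: [0.0, 0.777, 0.629, -0.0]
wrist_force: [0.4, 0.4, -0.6]
finger_gap: 0.0852
grip_force: 0.0
```

{"method": "carry_out", "body": {"series": [{"delta_rot": [0, 0, 0], "travel": [0, 0, 1], "fingers": -1}, {"delta_rot": [0, 0, 0], "travel": [0, 0, 1], "fingers": -1}, {"delta_rot": [0, 0, 0], "travel": [0, 0, 1], "fingers": -1}, {"delta_rot": [0, 0, 0], "travel": [0, 0, 0], "fingers": -1}, {"delta_rot": [0, 0, 0], "travel": [0, 0, 0], "fingers": -1}]}}

```text
clock: 43.08
tcp_pos: [0.4111, 0.3038, 0.1705]
orientation: [0.0, 0.777, 0.629, -0.0]
wrist_force: [0.6, 0.4, 0.1]
finger_gap: 0.0854
grip_force: 0.0
```

```bash
python3 -c "
from h import *
grab('wrist','pics/b5.png',2,(106,60,406,340));s=env.get_state();print(s['tcp_pos'],s['joint_pos'])"
```

```text
[0.41075861 0.30363013 0.17003747] [ 4.79437393e-01  2.06141353e-01 -1.91426263e-01  1.17476376e+00
 -2.40127597e-04  2.25966422e+00]
```

{"method": "carry_out", "body": {"series": [{"delta_rot": [0, 0, -0.8], "travel": [0.3, -1, 0], "fingers": -1}, {"delta_rot": [0, 0, -0.8], "travel": [0.3, -1, 0], "fingers": -1}, {"delta_rot": [0, 0, -0.8], "travel": [0.3, -1, 0], "fingers": -1}, {"delta_rot": [0, 0, -0.8], "travel": [0.3, -1, 0], "fingers": -1}, {"delta_rot": [0, 0, -0.4], "travel": [0.3, -1, 0], "fingers": -1}]}}

```text
clock: 43.75
tcp_pos: [0.4482, 0.178, 0.1697]
orientation: [-0.0, 0.878, 0.479, -0.001]
wrist_force: [0.4, 0.2, 0.0]
finger_gap: 0.0855
grip_force: 0.0
```

{"method": "carry_out", "body": {"series": [{"delta_rot": [0, 0, 0], "travel": [0.3, -1, 0], "fingers": -1}, {"delta_rot": [0, 0, 0], "travel": [0.3, -1, 0], "fingers": -1}, {"delta_rot": [0, 0, 0], "travel": [0.3, -1, 0], "fingers": -1}, {"delta_rot": [0, 0, 0], "travel": [0.3, -1, 0], "fingers": -1}, {"delta_rot": [0, 0, 0], "travel": [0.3, -1, 0], "fingers": -1}]}}

```text
clock: 44.38
tcp_pos: [0.4857, 0.0531, 0.1697]
orientation: [-0.001, 0.877, 0.48, -0.001]
wrist_force: [-0.5, 0.2, 0.1]
finger_gap: 0.0851
grip_force: 0.0
```

{"method": "carry_out", "body": {"series": [{"delta_rot": [0, 0, 0], "travel": [0.3, -1, 0], "fingers": -1}, {"delta_rot": [0, 0, 0], "travel": [0.3, -1, 0], "fingers": -1}, {"delta_rot": [0, 0, 0], "travel": [0.3, -1, 0], "fingers": -1}, {"delta_rot": [0, 0, 0], "travel": [0.3, -1, 0], "fingers": -1}, {"delta_rot": [0, 0, 0], "travel": [0.3, -1, 0], "fingers": -1}]}}

```text
clock: 45.0
tcp_pos: [0.5233, -0.0717, 0.1696]
orientation: [-0.001, 0.877, 0.48, -0.001]
wrist_force: [0.1, 0.3, 0.5]
finger_gap: 0.0853
grip_force: 0.0
```

{"method": "carry_out", "body": {"series": [{"delta_rot": [0, 0, 0], "travel": [0.3, -1, 0], "fingers": -1}, {"delta_rot": [0, 0, 0], "travel": [0.3, -1, 0], "fingers": -1}, {"delta_rot": [0, 0, 0], "travel": [0.3, -1, 0], "fingers": -1}, {"delta_rot": [0, 0, 0], "travel": [0.3, -1, 0], "fingers": -1}, {"delta_rot": [0, 0, 0], "travel": [0.3, -1, 0], "fingers": -1}]}}

```text
clock: 45.62
tcp_pos: [0.5613, -0.1971, 0.1701]
orientation: [-0.0, 0.877, 0.48, -0.0]
wrist_force: [-0.4, -0.4, 0.6]
finger_gap: 0.0854
grip_force: 0.0
```

{"method": "carry_out", "body": {"series": [{"delta_rot": [0, 0, 0], "travel": [0.4, -1, -0.3], "fingers": -1}, {"delta_rot": [0, 0, 0], "travel": [0.4, -1, -0.3], "fingers": -1}, {"delta_rot": [0, 0, 0], "travel": [0.3, -1, -0.3], "fingers": -0.8}, {"delta_rot": [0, 0, 0], "travel": [0, 0, 0], "fingers": -0.8}, {"delta_rot": [0, 0, 0], "travel": [0, 0, 0], "fingers": -0.8}]}}

```text
clock: 46.25
tcp_pos: [0.5884, -0.2707, 0.1479]
orientation: [-0.001, 0.877, 0.48, -0.0]
wrist_force: [-0.5, -0.1, 0.8]
finger_gap: 0.0767
grip_force: 0.0
```

```bash
python3 -c "
from h import *
grab('wrist','pics/g1.png',2,(156,60,356,340))
a=cv2.imread('pics/g1.png');d=np.load('pics/b5.npz');b=cv2.resize(d['color'][60:340,157:357,::-1],None,fx=2,fy=2,interpolation=cv2.INTER_CUBIC)
cv2.imwrite('pics/m2.png',np.hstack([a,b]));s=env.get_state();q=s['orientation'];print(s['tcp_pos'],2*np.arctan2(q[2],q[1]),s['joint_pos'])"
```

```text
[ 0.58852991 -0.27038465  0.14830006] 1.0017646647302492 [-5.54536106e-01  4.76991726e-01  1.41983387e-01  1.23655725e+00
  7.34723257e-05  1.58529185e+00]
```

View pics/m2.png

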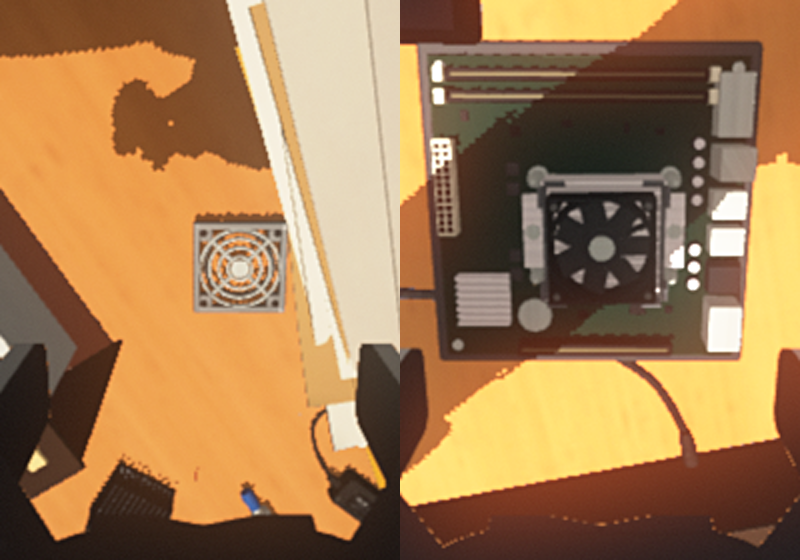

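The right half shows the fan seated square in the clips, hub at (601,248). In the left half the guard spans (194,222) to (287,311) and papers lie only millimetres to its right. I'll grip it along the other axis.

```bash
python3 -c "
from h import *
f='pics/g1.npz'
def rep(n,pts,z,fn=f):
  l=np.array([at_z(fn,*p,z) for p in pts]);d1=l[1]-l[0]+l[2]-l[3];d2=l[3]-l[0]+l[2]-l[1]
  print(n,l.mean(0).round(4),np.linalg.norm(d1)/2,np.linalg.norm(d2)/2,'ang',np.arctan2(d1[1],d1[0]),np.arctan2(d2[1],d2[0]))
rep('guard',[(194,221.5),(287,222),(286,312),(194,311)],.013)
print('hub',tri((f,240,269),('pics/w1.npz',600,265)),tri((f,240,269),('pics/f1.npz',137,231)),at_z(f,240,269,.011))
b='pics/b5.npz';cv=lambda u,v:(u-400+102,v)
rep('fan',[cv(549,196),cv(654,195),cv(658,300),cv(546,302)],.079,b)
print('fanhub',at_z(b,*cv(601,248),.072))
"
```

```text
guard [ 0.5951 -0.2966  0.013 ] 0.049487974003415605 0.049869614789819584 ang -0.577741715289888 -2.1287833276964188
hub (array([ 0.59395253, -0.29877071,  0.00723563]), [np.float64(0.00011022392385407202), np.float64(0.00011022392385410859)]) (array([ 0.59450976, -0.29739411,  0.01129312]), [np.float64(0.0003102611880743786), np.float64(0.00031026118807434856)]) [ 0.59441696 -0.29779131  0.011     ]
fan [0.412  0.3062 0.079 ] 0.04927985377431735 0.049304497902879454 ang -0.19504422065007684 -1.775247468906755
fanhub [0.41149335 0.30529586 0.072     ]
```

{"method": "carry_out", "body": {"series": [{"delta_rot": [0, 0, -1], "travel": [0.25, -0.5, 0], "fingers": -0.8}, {"delta_rot": [0, 0, -1], "travel": [0, -0.57, 0], "fingers": -0.8}, {"delta_rot": [0, 0, -1], "travel": [0, 0, 0], "fingers": -0.8}, {"delta_rot": [0, 0, -1], "travel": [0, 0, 0], "fingers": -0.8}, {"delta_rot": [0, 0, -1], "travel": [0, 0, 0], "fingers": -0.8}]}}

```text
clock: 46.92
tcp_pos: [0.5951, -0.2968, 0.1491]
orientation: [0.0, 0.969, 0.247, 0.0]
wrist_force: [-0.1, 0.3, -0.2]
finger_gap: 0.0767
grip_force: 0.0
```

{"method": "carry_out", "body": {"series": [{"delta_rot": [0, 0, -1], "travel": [0, 0, 0], "fingers": -0.8}, {"delta_rot": [0, 0, -1], "travel": [0, 0, 0], "fingers": -0.8}, {"delta_rot": [0, 0, -1], "travel": [0, 0, 0], "fingers": -0.8}, {"delta_rot": [0, 0, -1], "travel": [0, 0, 0], "fingers": -0.8}, {"delta_rot": [0, 0, -1], "travel": [0, 0, 0], "fingers": -0.8}]}}

```text
clock: 47.55
tcp_pos: [0.5952, -0.2967, 0.1492]
orientation: [0.0, 1.0, -0.0, 0.0]
wrist_force: [0.8, -0.2, -0.4]
finger_gap: 0.0766
grip_force: 0.0
```

{"method": "carry_out", "body": {"series": [{"delta_rot": [0, 0, -1], "travel": [0, 0, 0], "fingers": -0.8}, {"delta_rot": [0, 0, -1], "travel": [0, 0, 0], "fingers": -0.8}, {"delta_rot": [0, 0, -1], "travel": [0, 0, 0], "fingers": -0.8}, {"delta_rot": [0, 0, -1], "travel": [0, 0, 0], "fingers": -0.8}, {"delta_rot": [0, 0, -1], "travel": [0, 0, 0], "fingers": -0.8}]}}

```text
clock: 48.18
tcp_pos: [0.5952, -0.2967, 0.1492]
orientation: [0.0, 0.969, -0.248, 0.0]
wrist_force: [0.6, -0.3, -0.8]
finger_gap: 0.0769
grip_force: 0.0
```

{"method": "carry_out", "body": {"series": [{"delta_rot": [0, 0, -0.6], "travel": [0, 0, -0.8], "fingers": -0.8}, {"delta_rot": [0, 0, 0], "travel": [0, 0, -0.8], "fingers": -0.8}, {"delta_rot": [0, 0, 0], "travel": [0, 0, 0], "fingers": -0.8}, {"delta_rot": [0, 0, 0], "travel": [0, 0, 0], "fingers": -0.8}]}}

```text
clock: 48.68
tcp_pos: [0.5955, -0.2974, 0.1095]
orientation: [0.0, 0.961, -0.275, 0.0]
wrist_force: [0.3, -0.3, -0.6]
finger_gap: 0.0769
grip_force: 0.0
```

```bash
python3 -c "
from h import *
s=env.get_state();q=s['orientation'];M=R.from_quat([q[1],q[2],q[3],q[0]]).as_matrix();print(s['tcp_pos'],M[:,2].round(3),np.arctan2(M[1,0],M[0,0]),s['joint_pos'])"
```

```text
[ 0.59548999 -0.29744625  0.10952247] [ 0.001 -0.001 -1.   ] -0.5579183386111899 [-5.83690813e-01  5.28672078e-01  1.29336391e-01  1.17059855e+00
 -6.31764412e-05  3.11582019e+00]
```

{"method": "carry_out", "body": {"series": [{"delta_rot": [0, 0, 0], "travel": [-0.03, 0, -1], "fingers": -0.8}, {"delta_rot": [0, 0, 0], "travel": [0, 0, -1], "fingers": -0.8}, {"delta_rot": [0, 0, 0], "travel": [0, 0, -1], "fingers": -0.8}, {"delta_rot": [0, 0, 0], "travel": [0, 0, -1], "fingers": -0.6}, {"delta_rot": [0, 0, 0], "travel": [0, 0, -0.8], "fingers": -0.5}]}}

```text
clock: 49.3
tcp_pos: [0.595, -0.298, -0.0111]
orientation: [0.0, 0.961, -0.276, 0.001]
wrist_force: [-0.2, -0.3, -0.7]
finger_gap: 0.0639
grip_force: 0.0
```

{"method": "carry_out", "body": {"series": [{"delta_rot": [0, 0, 0], "travel": [0, 0, -0.45], "fingers": -0.5}, {"delta_rot": [0, 0, 0], "travel": [0, 0, 0], "fingers": -0.4}, {"delta_rot": [0, 0, 0], "travel": [0, 0, 0], "fingers": -0.3}]}}

```text
clock: 49.68
tcp_pos: [0.5952, -0.2983, -0.0216]
orientation: [0.0, 0.961, -0.276, 0.001]
wrist_force: [0.3, -0.6, -0.2]
finger_gap: 0.0557
grip_force: 0.0
```

{"method": "carry_out", "body": {"series": [{"delta_rot": [0, 0, 0], "travel": [0, 0, 0], "fingers": 1}, {"delta_rot": [0, 0, 0], "travel": [0, 0, 0], "fingers": 1}, {"delta_rot": [0, 0, 0], "travel": [0, 0, 0], "fingers": 1}], "squeeze": 30}}

```text
clock: 50.05
tcp_pos: [0.5954, -0.2985, -0.0213]
orientation: [0.0, 0.961, -0.276, 0.001]
wrist_force: [1.0, 0.2, 6.6]
finger_gap: 0.0492
grip_force: 32.1
```

{"method": "carry_out", "body": {"series": [{"delta_rot": [0, 0, 0], "travel": [0, 0, 0.3], "fingers": 1}, {"delta_rot": [0, 0, 0], "travel": [0, 0, 0.7], "fingers": 1}, {"delta_rot": [0, 0, 0], "travel": [0, 0, 1], "fingers": 1}, {"delta_rot": [0, 0, 0], "travel": [0, 0, 1], "fingers": 1}, {"delta_rot": [0, 0, 0], "travel": [0, 0, 1], "fingers": 1}]}}

```text
clock: 50.68
tcp_pos: [0.5944, -0.2978, 0.0791]
orientation: [0.0, 0.961, -0.276, 0.0]
wrist_force: [0.3, -0.3, -0.1]
finger_gap: 0.0489
grip_force: 31.5
```

{"method": "carry_out", "body": {"series": [{"delta_rot": [0, 0, 0], "travel": [0, 0, 1], "fingers": 1}, {"delta_rot": [0, 0, 1], "travel": [0, 0, 1], "fingers": 1}, {"delta_rot": [0, 0, 1], "travel": [0, 0.5, 1], "fingers": 1}, {"delta_rot": [0, 0, 1], "travel": [0, 0.8, 0.7], "fingers": 1}, {"delta_rot": [0, 0, 1], "travel": [-0.3, 1, 0], "fingers": 1}]}}

```text
clock: 51.3
tcp_pos: [0.5881, -0.2407, 0.1727]
orientation: [0.001, 0.997, -0.078, 0.002]
wrist_force: [0.5, -0.8, 0.0]
finger_gap: 0.0493
grip_force: 31.5
```

{"method": "carry_out", "body": {"series": [{"delta_rot": [0, 0, 1], "travel": [-0.3, 1, 0], "fingers": 1}, {"delta_rot": [0, 0, 1], "travel": [-0.3, 1, 0], "fingers": 1}, {"delta_rot": [0, 0, 1], "travel": [-0.3, 1, 0], "fingers": 1}, {"delta_rot": [0, 0, 1], "travel": [-0.3, 1, 0], "fingers": 1}, {"delta_rot": [0, 0, 1], "travel": [-0.3, 1, 0], "fingers": 1}]}}

```text
clock: 51.92
tcp_pos: [0.549, -0.1145, 0.1708]
orientation: [0.0, 0.985, 0.171, 0.0]
wrist_force: [0.6, 0.3, 0.6]
finger_gap: 0.0492
grip_force: 31.5
```

{"method": "carry_out", "body": {"series": [{"delta_rot": [0, 0, 1], "travel": [-0.3, 1, 0], "fingers": 1}, {"delta_rot": [0, 0, 1], "travel": [-0.3, 1, 0], "fingers": 1}, {"delta_rot": [0, 0, 1], "travel": [-0.3, 1, 0], "fingers": 1}, {"delta_rot": [0, 0, 1], "travel": [-0.3, 1, 0], "fingers": 1}, {"delta_rot": [0, 0, 1], "travel": [-0.3, 1, 0], "fingers": 1}]}}

```text
clock: 52.55
tcp_pos: [0.5116, 0.0105, 0.1708]
orientation: [0.0, 0.912, 0.41, 0.0]
wrist_force: [0.7, 0.3, -0.8]
finger_gap: 0.0489
grip_force: 31.5
```

{"method": "carry_out", "body": {"series": [{"delta_rot": [0, 0, 1], "travel": [-0.4, 1, 0], "fingers": 1}, {"delta_rot": [0, 0, 1], "travel": [-0.4, 1, 0], "fingers": 1}, {"delta_rot": [0, 0, 1], "travel": [-0.4, 1, 0], "fingers": 1}, {"delta_rot": [0, 0, 1], "travel": [-0.4, 1, 0], "fingers": 1}, {"delta_rot": [0, 0, 1], "travel": [-0.4, 1, 0], "fingers": 1}]}}

```text
clock: 53.18
tcp_pos: [0.4615, 0.1355, 0.1708]
orientation: [0.0, 0.782, 0.623, 0.0]
wrist_force: [0.3, 0.3, 0.1]
finger_gap: 0.0491
grip_force: 31.5
```

{"method": "carry_out", "body": {"series": [{"delta_rot": [0, 0, 0.3], "travel": [-0.4, 1, 0], "fingers": 1}, {"delta_rot": [0, 0, 0], "travel": [-0.4, 1, 0], "fingers": 1}, {"delta_rot": [0, 0, 0], "travel": [-0.4, 1, 0], "fingers": 1}, {"delta_rot": [0, 0, 0], "travel": [-0.4, 1, 0], "fingers": 1}, {"delta_rot": [0, 0, 0], "travel": [-0.4, 1, 0], "fingers": 1}]}}

```text
clock: 53.8
tcp_pos: [0.4115, 0.2605, 0.1708]
orientation: [0.0, 0.774, 0.633, 0.001]
wrist_force: [0.0, 0.1, 0.6]
finger_gap: 0.049
grip_force: 31.5
```

{"method": "carry_out", "body": {"series": [{"delta_rot": [0, 0, 0], "travel": [0, 0, 0], "fingers": 1}, {"delta_rot": [0, 0, 0], "travel": [0, 0, 0], "fingers": 1}]}}

```text
clock: 54.05
tcp_pos: [0.412, 0.2594, 0.1703]
orientation: [0.0, 0.774, 0.633, 0.0]
wrist_force: [0.2, -0.5, -0.0]
finger_gap: 0.049
grip_force: 31.5
```

```bash
python3 -c "
from h import *
s=env.get_state();q=s['orientation'];M=R.from_quat([q[1],q[2],q[3],q[0]]).as_matrix();print(s['tcp_pos'],M[:,2].round(3),np.arctan2(M[1,0],M[0,0]),s['joint_pos'])"
```

```text
[0.41202088 0.25942799 0.17027929] [ 0.001 -0.    -1.   ] 1.3716060552622222 [ 3.97278745e-01  1.58897038e-01 -2.49218822e-01  1.16196669e+00
 -5.95086510e-04  2.16726509e+00]
```

{"method": "carry_out", "body": {"series": [{"delta_rot": [0, 0, 0], "travel": [0, 1, 0], "fingers": 1}, {"delta_rot": [0, 0, 0], "travel": [0, 0.88, -0.4], "fingers": 1}, {"delta_rot": [0, 0, 0], "travel": [0, 0, -1], "fingers": 1}, {"delta_rot": [0, 0, 0], "travel": [0, 0, -1], "fingers": 1}, {"delta_rot": [0, 0, 0], "travel": [0, 0, -1], "fingers": 1}]}}

```text
clock: 54.68
tcp_pos: [0.4125, 0.3058, 0.0842]
orientation: [0.0, 0.774, 0.633, 0.0]
wrist_force: [0.4, 0.5, 0.1]
finger_gap: 0.049
grip_force: 31.5
```

{"method": "carry_out", "body": {"series": [{"delta_rot": [0, 0, 0], "travel": [0, 0, -0.4], "fingers": 1}, {"delta_rot": [0, 0, 0], "travel": [0, 0, 0], "fingers": 1}, {"delta_rot": [0, 0, 0], "travel": [0, 0, 0], "fingers": 1}]}}

```text
clock: 55.05
tcp_pos: [0.4128, 0.3068, 0.0758]
orientation: [0.0, 0.774, 0.633, 0.001]
wrist_force: [0.1, 0.9, 0.3]
finger_gap: 0.0488
grip_force: 31.5
```

{"method": "carry_out", "body": {"series": [{"delta_rot": [0, 0, 0], "travel": [-0.03, 0, -0.4], "fingers": 1}, {"delta_rot": [0, 0, 0], "travel": [0, 0, -0.25], "fingers": 1}, {"delta_rot": [0, 0, 0], "travel": [0, 0, -0.15], "fingers": 1}, {"delta_rot": [0, 0, 0], "travel": [0, 0, -0.06], "fingers": 1}, {"delta_rot": [0, 0, 0], "travel": [0, 0, 0], "fingers": 1}]}}

```text
clock: 55.68
tcp_pos: [0.4112, 0.3067, 0.0534]
orientation: [0.0, 0.774, 0.633, 0.0]
wrist_force: [-0.5, -1.3, 1.9]
finger_gap: 0.0491
grip_force: 33.3
```

{"method": "carry_out", "body": {"series": [{"delta_rot": [0, 0, 0], "travel": [0, 0, -0.06], "fingers": 1}, {"delta_rot": [0, 0, 0], "travel": [0, 0, 0], "fingers": 1}]}}

```text
clock: 55.92
tcp_pos: [0.4116, 0.3069, 0.0531]
orientation: [0.0, 0.774, 0.633, 0.001]
wrist_force: [-2.4, -1.4, 10.8]
finger_gap: 0.0488
grip_force: 37.1
```

Contact came at the seated height. I'll release and withdraw.

{"method": "carry_out", "body": {"series": [{"delta_rot": [0, 0, 0], "travel": [0, 0, 0.02], "fingers": -0.5}, {"delta_rot": [0, 0, 0], "travel": [0, 0, 0], "fingers": -0.5}, {"delta_rot": [0, 0, 0], "travel": [0, 0, 0.4], "fingers": -0.5}, {"delta_rot": [0, 0, 0], "travel": [0, 0, 1], "fingers": -1}, {"delta_rot": [0, 0, 0], "travel": [0, 0, 1], "fingers": -1}]}}

```text
clock: 56.55
tcp_pos: [0.411, 0.3066, 0.1131]
orientation: [0.0, 0.774, 0.633, -0.0]
wrist_force: [-0.1, 0.3, 0.6]
finger_gap: 0.0858
grip_force: 0.0
```

{"method": "carry_out", "body": {"series": [{"delta_rot": [0, 0, 0], "travel": [0, 0, 1], "fingers": -1}, {"delta_rot": [0, 0, 0], "travel": [0, 0, 1], "fingers": -1}, {"delta_rot": [0, 0, 0], "travel": [0, 0, 1], "fingers": -1}, {"delta_rot": [0, 0, 0], "travel": [0, 0, 0], "fingers": -1}, {"delta_rot": [0, 0, 0], "travel": [0, 0, 0], "fingers": -1}]}}

```text
clock: 57.18
tcp_pos: [0.4108, 0.3066, 0.1867]
orientation: [0.0, 0.774, 0.633, -0.0]
wrist_force: [-1.0, 0.2, -0.1]
finger_gap: 0.0857
grip_force: 0.0
```

```bash
python3 -c "
from h import *
grab('wrist','pics/e1.png',2,(106,60,406,340));s=env.get_state();print(s['tcp_pos'])
c=np.load('pics/e1.npz')['color'];T=np.load('pics/e1.npz')['T'];g=cv2.cvtColor(c,cv2.COLOR_RGB2GRAY)
# expected guard corners projected (top z .087), mean grey just inside / outside each frame edge
K=np.load('pics/e1.npz')['K'];W=np.linalg.inv(T)
def px(p):
  q=W@np.append(p,1);return K[2]-K[0]*q[0]/q[2],K[3]+K[1]*q[1]/q[2]
cs,sn=np.cos(-.2),np.sin(-.2);C=np.array([.4118,.3055])
for nm,a in(('+x',(1,0)),('-x',(-1,0)),('+y',(0,1)),('-y',(0,-1))):
  o=[]
  for r in range(15,36):
    v=[]
    for t in(-18,-12,12,18):
      l=np.array(a)*r+np.array(a[::-1])*t
      p=np.array([C[0]+(cs*l[0]-sn*l[1])/1e3,C[1]+(sn*l[0]+cs*l[1])/1e3,.087]);u,w=px(p);v.append(int(g[int(round(w)),int(round(u))]))
    o.append(int(np.mean(v)))
  print(nm,o)
"
```

```text
[0.41050131 0.30638417 0.18626303]
+x [102, 107, 100, 84, 74, 77, 93, 101, 97, 108, 121, 88, 104, 138, 143, 133, 140, 145, 139, 127, 129]
-x [97, 92, 99, 91, 82, 77, 63, 68, 87, 93, 90, 104, 116, 114, 114, 117, 116, 108, 100, 102, 69]
+y [97, 86, 91, 102, 103, 84, 60, 48, 64, 87, 98, 84, 51, 63, 119, 127, 108, 119, 126, 129, 129]
-y [95, 102, 85, 75, 74, 85, 97, 103, 94, 75, 64, 61, 60, 64, 67, 67, 68, 70, 75, 76, 79]
```

```bash
python3 -c "
from workcell import env
print(env.hand_in())"
```

```text
the job is handed in; nothing more can be done
None
```

I rebuilt the processor, heat sink, 50 mm fan and finger guard on the mainboard and handed the job in at about 57 s; the hand-in returned no verdict, and I checked the guard by contact height and pixel readings only, not a picture.

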